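Free a slide carrier from its spring-bar dock

TASK

Take the forked tool from its stand, set it astride the dock's spring bar and gently press the bar's collar sideways with the tool, away from the carrier, and hold it until the slide carrier comes free and has risen fully; do not force anything. Then hang the tool upright in its stand again and stand the carrier upright in the steel tray. Leave the bottle, the jar and the carton where they are.

Things in the scene. Friction and masses are not known exactly. Their poses are not given: they have to be found in the camera images.
- dock: Aluminium cradle fixed to the bench, base plate 100 x 165 x 10 mm. Origin: on the bench under the middle of the carrier's well; z up; the spring bar lies along its y. Two cheeks hold the carrier: 10 mm thick, 86 mm long in x, tops at z 60 mm, inner faces at y -16.5 and +16.5 mm. End stops: inner faces at x -36.5 and +36.5 mm, tops at z 45 mm. Tool forces over 15 N on dock or bar damage it.
- dock_well (a point): Middle of the well, dock z 21 mm, where the locked carrier's underside sits. Once the bar's tip is out, a damped lifter raises the carrier 12 mm within about a second; let go sooner and the bar catches it again. When it has risen the bar can be let go; its tip then rubs on the carrier's side with about 6 N. Never pull it against the bar: 30 N damages it.
- dock_stem (a point): Point on the spring bar's bare length, dock x 0, y 36, z 45 mm; fixed to the dock. The bar is a steel rod, 8 mm across, along y. It runs from its tip in the carrier's eye (y 7 mm at rest) through the +y cheek (outer face y 26.5 mm), the bare length and a round collar to the outer lug (y 93 to 111 mm, 36 mm wide, top z 62 mm). The hand itself must not push dock, bar or collar.
- dock_collar (a point): Mean place of the collar's face towards the carrier, dock x 0, y 54, z 45 mm; fixed to the dock. Collar: 30 mm across, 6 mm thick, clamped up to 10 mm either side of this (not reported: feel for it). Pushing it to +y takes 4 N at first, 0.3 N more per mm, up to 3 N friction while the carrier is locked. The tip leaves the carrier after 6 to 9.5 mm of travel; hard stop at 10.5 mm.
- carrier: Grey plastic slide carrier, about 0.2 kg: block 70 (x) x 30 (y) x 40 (z) mm with a grip rib on top, 14 mm thick (x), 24 mm long (y), z 40 to 62 mm. Origin: centre of its underside. Its eye, 12 x 11 mm, is in its +y side, centre 25 mm up. In the dock its axes are the dock's; its underside is about 21 mm above the bench when locked, 33 mm when risen.
- carrier_grip (a point): Middle of the carrier's rib, 52 mm above its underside; pinch it across the carrier's x.
- fork: Forked tool, 0.12 kg, upright, 126 mm tall. Origin: between its tine tips; z up along the tool. Tines 6 x 6 mm, 13 mm apart clear (spread along x, 25 mm outside), crotch at z 30 mm; yoke 6 mm thick to z 42; cross bar 44 (x) x 18 (y) mm at z 42 to 50; black handle 24 (x) x 16 (y) mm at z 60 to 126. Alike both ways round. Pinched across its y it stands firm against a push along y.
- fork_grip (a point): Middle of the fork's handle, 95 mm above the tine tips.
- stand: Fixed white plastic block 80 (x) x 60 (y) x 46 mm with an upright slot 33 (x) x 12 (y) mm right through. Origin: centre of its underside, on the bench. The fork hangs in the slot with its cross bar resting on the top, its x along the stand's x (either way round), its tine tips 4 mm above the bench.
- stand_slot (a point): Centre of the slot's mouth, 46 mm above the bench.
- tray: Fixed open steel tray, outside 102 (x) x 62 (y) x 25 mm high, walls and floor 4 mm. Origin: centre of its underside. The carrier stands in it with its long side along the tray's x, either way round.
- tray_in (a point): Centre of the tray's inner floor.
- bottle: Bystander: clear plastic bottle, 56 mm wide, 115 mm tall, origin under its centre.
- jar: Bystander: amber jar, 52 mm wide, 60 mm tall, origin under its centre.
- carton: Bystander: white carton 80 x 120 x 50 mm, origin under its centre.
Things that resemble listed ones, but are neither listed nor needed, are in the scene too. Leave any red or yellow look-alike of the carrier alone.

How it is judged:
By the outcome, as a careful person would: the job done as asked, in the order asked, and still so for the second after the job is handed in, with the robot touching nothing.
It also fails if it takes over 72 s, if anything falls off the work surface, if the arm or the gripper's body presses on something with over 40 N, if the wrist force passes 120 N, or if a joint passes its speed limit or range.

ROBOT

A 6-joint arm with a two-finger parallel gripper is mounted at the origin on the work surface. World frame = base frame: x ahead of the robot, y to its left, z up, the work surface at z = 0. Lengths are in m, angles in rad, forces in N, time in s.
With the tool pointing down it reaches from about 0.375 to 0.9 m from the base axis. Payload 3.1 kg.
Tool frame: the origin (TCP) lies on the centre line of the jaws, within the pads' length; the fingertips stand 25 mm ahead of it and the grasp point (between the pads) lies 6 mm ahead of it; x points along the fingers, y is the direction in which the jaws open and shut, and the axes are right-handed (so a half turn about x gives the same grasp; the last joint's range is limited). The gripper opens to 87 mm and grips with 3 to 60 N. Pads are 19 mm wide; open, the fingers measure 117 mm over their backs; the gripper's body (75 mm by 190 mm) begins 51 mm behind the grasp point.
Start: joints at [1.127, 0.527, 1.433, -0, 1.181, -0.178], TCP at [0.164, 0.603, 0.248] pointing down, gripper open.
Joint ranges: [-3.08, 3.08], [-0.75, 2.2], [0.22, 2.44], [-1.43, 4.57], [0, 2.65], [-2.85, 2.85]. Speed limits (rad/s): [2.79, 2.79, 3.14, 3.14, 3.14, 3.14].

INTERFACE

Orientations are given as a unit quaternion [x, y, z, w].
In Python, from rig import robot gives the robot as it stands. The module is installed in compiled form; this text tells all that it offers.
- The arm moves only by the tool move_arm, never from a script. Its argument "commands" is a list of rows, each a list of 5 numbers: the gripper's target within -1 to 1 (shut at 1, half-way at 0, fully open at -1), then the shift along the tool's x, y, z in mm, then the turn about the tool's x in degrees. A call has 1 to 8 rows; each row is the pose to reach, as a shift and turn from the pose commanded when the call began, along the tool's axes at that moment; what a row does not reach only later rows make up. A row lasts 1/12 s, in which the tool goes at most 41.7 mm and 7.16 degrees, less where a joint would pass 70% of its speed; a pose out of reach is approached as far as the arm can. A call with a gripper value outside its range is refused whole. The fingers move at their own pace and stop on an object; "newtons" is the grip in N (left out, the last holds). Time passes only in rows, so rows that repeat a pose let the fingers close. It gives the time, the measured TCP pose, the force and the opening at its end, in the units of the state.
- robot.get_obs(): the state, without advancing time (a new reading comes with each control period).
- robot.camera(name): name is "scene" or "top" or "wrist"; returns a dict with "image" (420x560x3 uint8, red, green, blue), "fx", "fy", "cx", "cy" (pixels), "distortion" ([k1, k2, p1, p2, k3] as OpenCV has them; the pictures are not rectified), "xyz" and "rotation" of the camera in the world; the wrist camera has in their place "tool_from_camera" (4x4, takes a point from camera to tool coordinates, whose origin is the TCP and whose axes are the tool frame's). Camera axes: x right, y down, z forward; pixel columns grow to the right and rows downward; lengths in m; the calibration is good to about 2 mm. A picture is of the moment at which its call begins: read the wrist's pose just before it. There is no depth.
- robot.hand_in(): hands the job in, once; it reports no verdict.
Trained networks look in a picture, given as the dict that the camera call returned (one of the last four; its "shot" number tells which), for a name from the list of things; names that differ only in an ending like _2 or _b are one class to them, and where a whole thing is asked for, a point or a joint stands for the part that bears it (a point fixed in the world has none). Each returns a list of dicts, best first, with "p" (0 to 1); they miss things now and then, are a little off and sometimes report something else, mostly with a low value. They report only what shows in the picture. A call takes as long as a camera call. They do not tell look-alikes from the thing itself.
- robot.regions_of(picture, name): "pixels" (420x560 bool, what is visible of it) and "bbox" ([left, top, right, bottom] in pixels, round what is visible of it).
The state is a dict: "time": time; "q": joint angles; "joint_velocities": joint speeds; "joint_torque": joint torques, N m; "position": TCP position; "tool_rot": TCP orientation; "ft_force": force on the tool from outside, world axes, zero at the start; "moment": the same for the moment, N m; "grip_width": finger opening in m.
Only numpy, scipy, OpenCV 4.12 (cv2) and the standard library are available. Lean on these libraries where they do the work, as an engineer would, in place of code of your own. Each camera call takes 0.05 s, during which the arm holds its last target.

## Working session

There is one attempt and no reset: what is moved stays moved. The work goes in short steps, Python scripts to look and compute and a tool call to move; the robot and the scene stay as the last step left them, time stands still between calls to the robot, and variables do not carry over. Pictures are saved under pics/ and viewed, and the job is handed in when it is done.

Besides the shell and the picture viewer there is one more tool, called as name(argument=value, ...), one argument or row to a line, values as JSON. move_arm: Moves the arm, as the interface text tells. Its arguments: {"type":"object","properties":{"commands":{"type":"array","items":{"type":"array","items":{"type":"number"}}},"newtons":{"type":"number"}},"required":["commands"]}

```bash
mkdir -p pics; cat > h.py <<'E'
import numpy as np, cv2, pickle
from rig import robot
from scipy.spatial.transform import Rotation as R
def save(n,im): cv2.imwrite('pics/'+n+'.png', im[:,:,::-1])
def shot(name):
    o=robot.get_obs(); d=robot.camera(name); d['obs']=o
    return d
def cam_pose(d):
    if 'tool_from_camera' in d:
        T=np.eye(4); T[:3,:3]=R.from_quat(d['obs']['tool_rot']).as_matrix(); T[:3,3]=d['obs']['position']
        M=T@np.array(d['tool_from_camera']); return M[:3,:3],M[:3,3]
    r=np.array(d['rotation']); 
    if r.shape!=(3,3): r=R.from_quat(r).as_matrix()
    return r,np.array(d['xyz'])
def K(d): return np.array([[d['fx'],0,d['cx']],[0,d['fy'],d['cy']],[0,0,1.]])
def to_plane(d,uv,z):
    uv=np.array(uv,float).reshape(-1,1,2)
    n=cv2.undistortPoints(uv,K(d),np.array(d['distortion'])).reshape(-1,2)
    r,t=cam_pose(d); ray=np.c_[n,np.ones(len(n))]@r.T
    s=(z-t[2])/ray[:,2]; return t+ray*s[:,None]
def proj(d,P):
    r,t=cam_pose(d); P=np.array(P,float).reshape(-1,3)
    pc=(P-t)@r
    p,_=cv2.projectPoints(pc,np.zeros(3),np.zeros(3),K(d),np.array(d['distortion'])); return p.reshape(-1,2)
E
python3 - <<'E'
from h import *
print(robot.get_obs())
for n in ['scene','top','wrist']:
    d=shot(n); save(n+'0',d['image']); pickle.dump(d,open(n+'0.pkl','wb'))
    print(n,{k:v for k,v in d.items() if k not in('image','obs')})
    for o in ['dock','carrier','fork','stand','tray','bottle','jar','carton']:
        print(o,[(round(x['p'],2),x['bbox']) for x in robot.regions_of(d,o)])
E
```

```text
{'time': 0.0, 'q': array([ 1.12648640e+00,  5.28462470e-01,  1.43388543e+00, -8.93731190e-06,
        1.18139006e+00, -1.78503985e-01]), 'joint_velocities': array([ 9.56520036e-04, -8.10328052e-05,  6.10600681e-04, -6.33653491e-04,
       -8.88623837e-05,  4.37170236e-05]), 'joint_torque': array([-3.19751489e-04, -4.40042675e+01, -1.76589632e+01,  6.32145884e-02,
        5.85199194e-02, -1.77932811e-04]), 'position': array([0.16386294, 0.60244236, 0.24657921]), 'tool_rot': array([ 0.09297604,  0.70110046, -0.09442183,  0.70064122]), 'ft_force': array([-0.2596236 , -0.1400129 ,  0.40016648]), 'moment': array([0.00822637, 0.02818556, 0.01741053]), 'grip_width': 0.08695093532077146}
scene {'fx': 477.5244548322903, 'fy': 477.5244548322903, 'cx': 279.62116090799464, 'cy': 209.07604354658366, 'distortion': array([0.05888302, 0.        , 0.        , 0.        , 0.        ]), 'xyz': array([1.29521738, 0.07206008, 0.60840436]), 'rotation': array([ 0.58781135,  0.6651024 , -0.33728847, -0.31361298]), 'shot': 1}
dock [(0.9, [262.2, 196.1, 344.0, 248.3])]
carrier [(0.78, [225.5, 165.4, 255.1, 19
[... 1206 characters left out ...]
 372.2, 151.4])]
carton [(0.65, [265.7, 95.4, 322.1, 141.1])]
wrist {'fx': 339.2865623397053, 'fy': 339.2865623397053, 'cx': 273.9973390400973, 'cy': 204.9846349575167, 'distortion': array([-0.00724113,  0.        ,  0.        ,  0.        ,  0.        ]), 'tool_from_camera': array([[ 7.87200036e-04, -2.44768821e-01,  9.69581149e-01,
        -1.37984223e-01],
       [ 9.99998791e-01,  1.49315770e-03, -4.34951355e-04,
        -3.00417507e-04],
       [-1.34127503e-03,  9.69580319e-01,  2.44769700e-01,
        -6.61608867e-02],
       [ 0.00000000e+00,  0.00000000e+00,  0.00000000e+00,
         1.00000000e+00]]), 'shot': 3}
dock []
carrier []
fork []
stand []
tray []
bottle []
jar []
carton []
```

View pics/scene0.png

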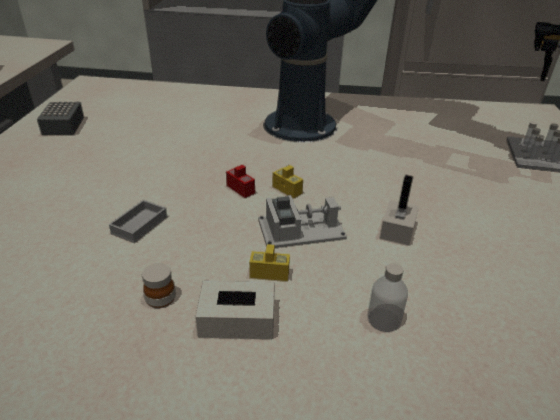

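View pics/top0.png

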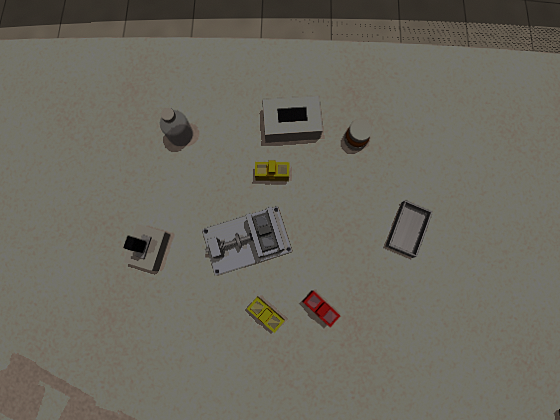

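View pics/wrist0.png

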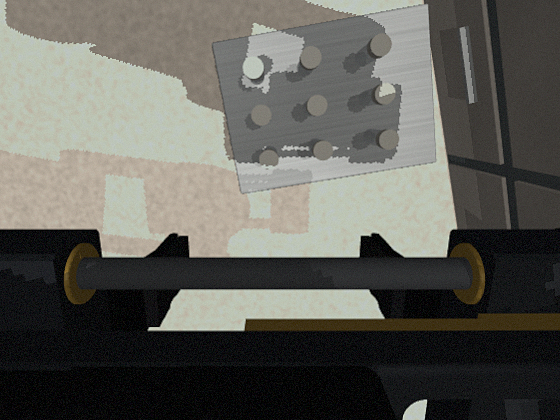

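The top view shows the dock at (247,240), with the grey carrier at (265,233) and the spring bar running to the lug at (213,248). The stand with the fork is at (147,250), the tray at (408,229), the bottle at (176,127), the jar at (357,138) and the carton at (292,118). The carrier look-alikes are red at (321,309) and yellow at (265,314) and (272,170). Nothing else looks like the fork.

```bash
python3 - <<'E'
from h import *
d=pickle.load(open('top0.pkl','rb')); im=d['image']
a=cv2.resize(im[190:290,110:310],None,fx=4,fy=4,interpolation=cv2.INTER_CUBIC); a=np.clip(a*1.6,0,255).astype(np.uint8);save('top_crop',a)
d2=pickle.load(open('scene0.pkl','rb')); im=d2['image']
a=cv2.resize(im[160:260,230:430],None,fx=4,fy=4,interpolation=cv2.INTER_CUBIC);save('scene_crop',a)
for n,uv,z in [('dockcorners',[(206,239),(276,208),(291,238),(216,272)],.01),('fork',[(135,243)],.13),('standc',[(147,222),(170,232),(158,271)],0.046),('tray',[(400,202),(431,209),(413,256),(387,246)],.025),('car',[(265,228)],.08)]:
    print(n,to_plane(d,uv,z).round(4).tolist())
print(to_plane(d2,[(405,180)],.13))
E
```

```text
dockcorners [[0.5028, 0.1258, 0.01], [0.5715, -0.0161, 0.01], [0.5099, -0.0486, 0.01], [0.4365, 0.1017, 0.01]]
fork [[0.48, 0.2305, 0.13]]
standc [[0.5295, 0.2398, 0.046], [0.5109, 0.1919, 0.046], [0.4339, 0.2101, 0.046]]
tray [[0.5883, -0.2712, 0.025], [0.5753, -0.3358, 0.025], [0.478, -0.2947, 0.025], [0.497, -0.242, 0.025]]
car [[0.52, 0.0032, 0.08]]
[[0.48905472 0.23265761 0.13      ]]
```

View pics/top_crop.png

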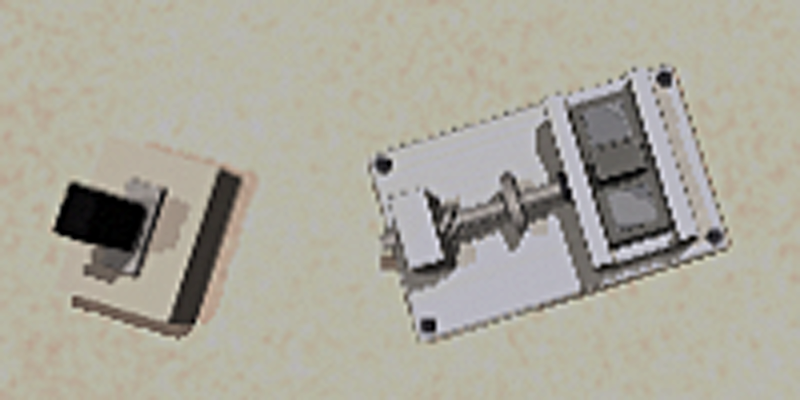

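View pics/scene_crop.png

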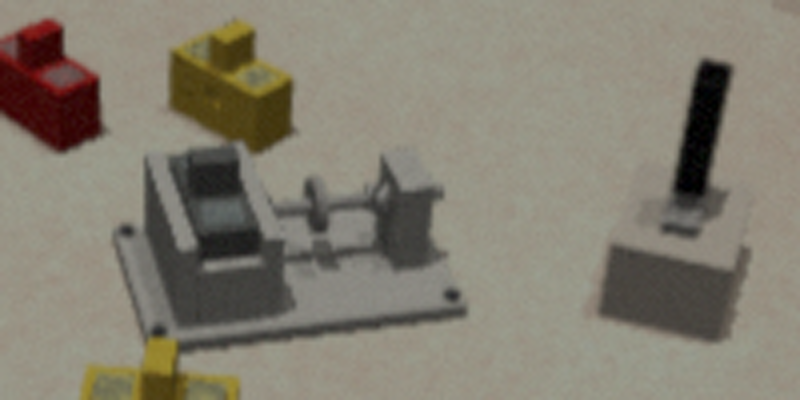

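```bash
cat >> h.py <<'E'
from scipy.optimize import least_squares
def W(p,P):
    x,y,a=p; P=np.array(P,float); c,s=np.cos(a),np.sin(a)
    return np.c_[x+c*P[:,0]-s*P[:,1], y+s*P[:,0]+c*P[:,1], P[:,2]]
def fit(obs,p0):
    # obs: list of (d, pts3 local, uv)
    f=lambda p: np.concatenate([(proj(d,W(p,P))-np.array(uv)).ravel() for d,P,uv in obs])
    r=least_squares(f,p0,loss='soft_l1'); return r.x,f(r.x).reshape(-1,2)
def box(x0,x1,y0,y1,z0,z1):
    c=np.array([[x,y,z] for x in(x0,x1) for y in(y0,y1) for z in(z0,z1)])
    e=[(i,j) for i in range(8) for j in range(i+1,8) if bin(i^j).count('1')==1]
    return c,e
def draw(im,d,p,b,col,roi,s):
    c,e=b; uv=proj(d,W(p,c))
    for i,j in e:
        a=(uv[i]-roi[:2])*s; q=(uv[j]-roi[:2])*s
        cv2.line(im,tuple(int(v) for v in a),tuple(int(v) for v in q),col,1,cv2.LINE_AA)
mm=lambda *a: np.array(a)/1000.
STAND=[box(*mm(-40,40,-30,30,0,46)),box(*mm(-16.5,16.5,-6,6,45.9,46))]
DOCK=[box(*mm(-43,43,16.5,26.5,10,60)),box(*mm(-43,43,-26.5,-16.5,10,60)),box(*mm(-18,18,93,111,10,62)),box(*mm(-4,4,26.5,93,41,49)),box(*mm(-7,7,-12,12,61,83)),box(*mm(-35,35,-15,15,21,61))]
FORK=[box(*mm(-12,12,-8,8,64,130)),box(*mm(-22,22,-9,9,46,54))]
TRAY=[box(*mm(-51,51,-31,31,0,25)),box(*mm(-47,47,-27,27,4,25))]
E
python3 - <<'E'
from h import *
t=pickle.load(open('top0.pkl','rb')); s=pickle.load(open('scene0.pkl','rb'))
tc=lambda l:[(110+(u+.5)/4-.5,190+(v+.5)/4-.5) for u,v in l]
sc=lambda l:[(230+(u+.5)/4-.5,160+(v+.5)/4-.5) for u,v in l]
# stand
S=mm; 
P=np.array([[40,30,46],[40,-30,46],[-40,-30,46],[-40,30,46]])/1000
p,r=fit([(t,P,tc([(110,135),(218,168),(172,325),(72,300)])),(s,P[[0,1]],sc([(738,268),(610,240)]))],[.48,.215,.1]) if 0 else fit([(t,P,tc([(110,135),(218,168),(172,325),(72,300)]))],[.48,.215,.1])
print('stand',p,np.degrees(p[2]),r.round(1).tolist())
P=np.array([[-43,26.5,60],[43,26.5,60],[43,-26.5,60],[-43,-26.5,60]])/1000
pd,r=fit([(t,P,tc([(598,265),(548,100),(655,70),(695,243)]))],[.52,.0,.45])
print('dock',pd,np.degrees(pd[2]),r.round(1).tolist())
P=np.array([[51,31,25],[51,-31,25],[-51,-31,25],[-51,31,25]])/1000
pt,r=fit([(t,P,[(400,202),(431,209),(413,256),(387,246)])],[.535,-.285,.3])
print('tray',pt,np.degrees(pt[2]),r.round(1).tolist())
pickle.dump((p,pd,pt),open('pose0.pkl','wb'))
for d,n,roi in((t,'ov_top',(110,190,200,100)),(s,'ov_scene',(230,160,200,100))):
    x,y,w,h=roi; im=cv2.resize(d['image'][y:y+h,x:x+w],None,fx=4,fy=4,interpolation=cv2.INTER_CUBIC).copy()
    for b in STAND: draw(im,d,p,b,(255,0,0),np.array(roi),4)
    for b in FORK: draw(im,d,p,b,(255,0,255),np.array(roi),4)
    for b in DOCK: draw(im,d,pd,b,(0,255,0),np.array(roi),4)
    save(n,im)
E
```

```text
stand [ 0.47876864  0.2395453  -0.20727803] -11.87615644407484 [[-0.6, 1.0], [0.9, -0.2], [1.2, 0.2], [-2.7, -1.0]]
dock [0.51506132 0.00244246 0.28711207] 16.450310001449445 [[-1.3, 1.2], [0.2, -0.5], [-0.2, 0.1], [1.3, -0.5]]
tray [ 0.53549746 -0.2860515  -0.32081205] -18.381176575644712 [[0.7, -2.5], [-2.0, 0.5], [2.3, 0.4], [-0.7, 0.1]]
```

View pics/ov_top.png

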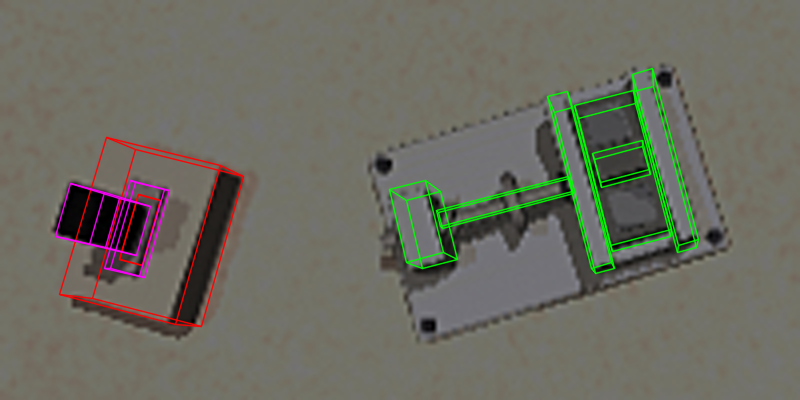

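View pics/ov_scene.png

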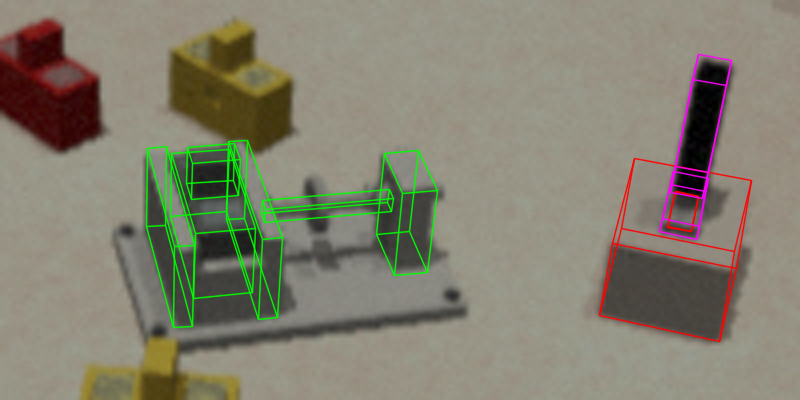

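```bash
cat >> h.py <<'E'
def cmdto(target,yaw_y,verbose=True):
    """shift in tool mm & turn deg about tool x so TCP gets to target, tool y at world angle yaw_y deg (mod 180)"""
    o=robot.get_obs(); M=R.from_quat(o['tool_rot']).as_matrix()
    sh=M.T@(np.array(target)-o['position'])*1000
    ang=np.degrees(np.arctan2(M[1,1],M[0,1]))
    dw=(yaw_y-ang+90)%180-90
    turn=dw*np.sign(M[2,0])
    print('t',round(o['time'],2),'tooly',round(ang,2),'tilt',M[:,0].round(4),'pos',o['position'].round(4),'shift',sh.round(1),'turn',round(turn,2),'q6',o['q'].round(3)[[0,5]],'F',o['ft_force'].round(2),'w',round(o['grip_width'],4))
E
python3 - <<'E'
from h import *
cmdto([.479,.2395,.25],78.1)
d=pickle.load(open('wrist0.pkl','rb'));r,t=cam_pose(d);print(r.round(3),t)
# camera ground centre
print(to_plane(d,[(280,210),(280,100)],0.05))
E
```

```text
t 1.35 tooly 74.77 tilt [ 0. -0. -1.] pos [0.1641 0.603  0.2476] shift [  -2.4 -268.   399.3] turn -3.33 q6 [ 1.126 -0.178] F [-0.   -0.12  0.23] w 0.087
[[ 0.261  0.936  0.236]
 [ 0.965 -0.253 -0.065]
 [-0.001  0.245 -0.97 ]] [0.10022313 0.62012216 0.38556717]
[[0.18864486 0.60229199 0.05      ]
 [0.08446275 0.63002633 0.05      ]]
```

move_arm(
  commands=[
    [-1, 0, -186, 277, -3],
    [-1, 0, -186, 277, -3],
    [-1, 0, -186, 277, -3],
    [-1, 0, -186, 277, -3],
    [-1, 0, -186, 277, -3],
    [-1, 0, -186, 277, -3],
    [-1, 0, -186, 277, -3],
    [-1, 0, -186, 277, -3],
  ],
  newtons=15,
)

```text
time: 2.02
position: [0.3834, 0.3495, 0.2478]
tool_rot: [0.075, 0.703, -0.075, 0.703]
ft_force: [0.6, 0.0, -0.6]
grip_width: 0.0867
```

```bash
python3 - <<'E'
from h import *
cmdto([.479,.2395,.25],78.1)
E
```

```text
t 2.02 tooly 77.79 tilt [ 5.e-04  4.e-04 -1.e+00] pos [0.3834 0.3495 0.2478] shift [ -2.2 -87.3 116.7] turn -0.31 q6 [ 0.524 -0.834] F [ 0.59  0.   -0.55] w 0.0867
```

move_arm(
  commands=[
    [-1, 0, -87, 100, 0],
    [-1, 0, -87, 100, 0],
    [-1, 0, -87, 100, 0],
    [-1, 0, -87, 100, 0],
    [-1, 0, -87, 100, 0],
  ],
)

```text
time: 2.43
position: [0.4638, 0.2427, 0.2477]
tool_rot: [0.077, 0.702, -0.077, 0.703]
ft_force: [0.1, 0.1, 0.3]
grip_width: 0.087
```

```bash
python3 - <<'E'
from h import *
d=shot('wrist'); save('wrist1',d['image']); pickle.dump(d,open('wrist1.pkl','wb'))
cmdto([.479,.2395,.25],78.1)
p,pd,pt=pickle.load(open('pose0.pkl','rb'))
im=d['image'].copy()
for b in STAND+FORK: draw(im,d,p,b,(255,0,0),np.zeros(4),1)
save('wrist1o',im)
E
```

```text
t 2.48 tooly 77.59 tilt [-5.e-04  5.e-04 -1.e+00] pos [0.4621 0.2441 0.2475] shift [-2.5 -0.9 17.5] turn -0.51 q6 [ 0.272 -1.083] F [ 0.16 -0.44 -0.34] w 0.0869
```

View pics/wrist1o.png

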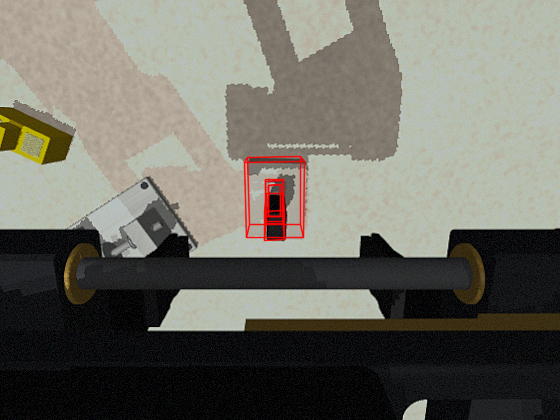

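View pics/wrist1.png

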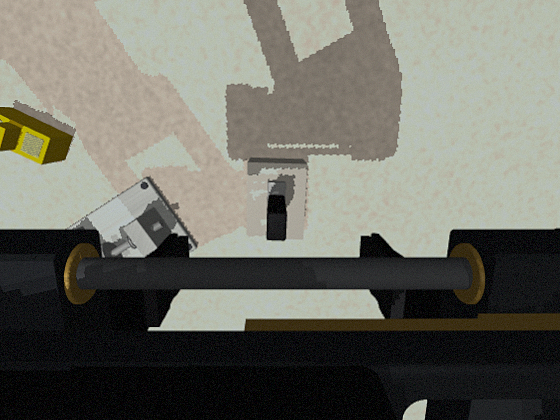

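```bash
python3 - <<'E'
from h import *
d=pickle.load(open('wrist1.pkl','rb')); p,pd,pt=pickle.load(open('pose0.pkl','rb'))
x,y,w,h=225,145,100,105
im=cv2.resize(d['image'][y:y+h,x:x+w],None,fx=5.5,fy=5.5,interpolation=cv2.INTER_CUBIC); save('w1c',im)
E
```

```text
(no output)
```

View pics/w1c.png

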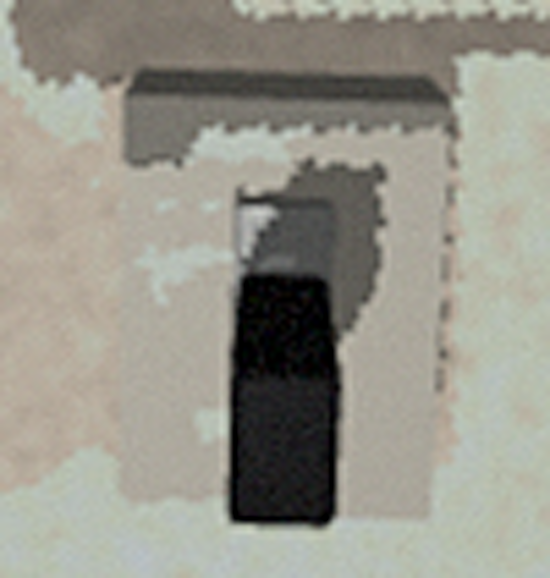

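```bash
python3 - <<'E'
from h import *
d=pickle.load(open('wrist1.pkl','rb')); p,pd,pt=pickle.load(open('pose0.pkl','rb')); t=pickle.load(open('top0.pkl','rb'))
c=lambda l:[(225+(u+.5)/5.5-.5,145+(v+.5)/5.5-.5) for u,v in l]
tc=lambda l:[(110+(u+.5)/4-.5,190+(v+.5)/4-.5) for u,v in l]
P=mm([-40,-30,46],[-40,30,46],[40,30,46],[40,-30,46])
us=c([(125,93),(447,103),(430,517),(115,497)])
F=mm([-12,-8,130],[-12,8,130],[12,8,130],[12,-8,130],[-22,-9,54],[-22,9,54])
uf=c([(233,378),(338,380),(333,522),(229,520),(237,198),(335,200)])
for n,o in (('stand',[(d,P,us)]),('fork',[(d,F,uf)]),('both',[(d,P,us),(d,F,uf)]),('both+top',[(d,P,us),(d,F,uf),(t,P,tc([(110,135),(218,168),(172,325),(72,300)])),(t,F[:4],tc([(60,232),(136,248),(148,208),(70,182)]))])):
    q,r=fit(o,p); print(n,q.round(4),np.degrees(q[2]).round(2),r.round(1).tolist())
E
```

```text
stand [ 0.479   0.2404 -0.2526] -14.48 [[-0.5, -0.5], [0.9, -0.2], [-0.5, -0.1], [0.2, 1.7]]
fork [ 0.4791  0.2407 -0.2497] -14.31 [[-0.5, -2.5], [0.9, -2.2], [0.5, 1.0], [-0.6, 0.7], [-0.3, 0.3], [0.1, 0.6]]
both [ 0.4791  0.2406 -0.2529] -14.49 [[-0.2, -0.5], [1.1, -0.2], [-0.3, -0.0], [0.4, 1.7], [-0.6, -2.5], [0.8, -2.2], [0.3, 1.0], [-0.8, 0.6], [-0.3, 0.3], [0.0, 0.6]]
both+top [ 0.4791  0.2406 -0.2569] -14.72 [[-0.1, -0.7], [1.3, -0.1], [-0.4, 0.1], [0.2, 1.6], [-0.6, -2.6], [0.8, -2.2], [0.3, 1.0], [-0.9, 0.6], [-0.2, 0.2], [0.1, 0.6], [15.0, 48.0], [-40.3, 30.8], [-15.4, -47.1], [37.6, -32.4], [6.7, 3.5], [-20.6, -3.1], [-19.1, -6.1], [8.7, 3.0]]
```

```bash
python3 - <<'E'
from h import *
cmdto([.479,.2405,.105],75.6)
E
```

```text
t 2.48 tooly 77.59 tilt [-5.e-04  5.e-04 -1.e+00] pos [0.4621 0.2441 0.2475] shift [142.5   0.   17.4] turn 1.99 q6 [ 0.272 -1.083] F [ 0.16 -0.44 -0.34] w 0.0869
```

move_arm(
  commands=[
    [-1, 30, 0, 17.5, 2],
    [-1, 60, 0, 17.5, 2],
    [-1, 95, 0, 17.5, 2],
    [-1, 120, 0, 17.5, 2],
    [-1, 142, 0, 17.5, 2],
    [-1, 142, 0, 17.5, 2],
  ],
)

```text
time: 2.98
position: [0.4744, 0.2421, 0.1017]
tool_rot: [0.086, 0.705, -0.088, 0.699]
ft_force: [-0.5, -0.1, -0.4]
grip_width: 0.0868
```

```bash
python3 - <<'E'
from h import *
d=shot('wrist'); save('wrist2',d['image']); pickle.dump(d,open('wrist2.pkl','wb'))
d=shot('scene'); save('scene2',cv2.resize(d['image'][120:280,320:500],None,fx=4,fy=3.7))
cmdto([.479,.2405,.105],75.6)
E
```

```text
t 3.08 tooly 75.9 tilt [-2.2e-03 -3.0e-04 -1.0e+00] pos [0.4773 0.2425 0.1053] shift [ 0.3 -1.5  2.1] turn 0.3 q6 [ 0.261 -1.064] F [-0.16 -1.08  0.05] w 0.087
```

View pics/wrist2.png

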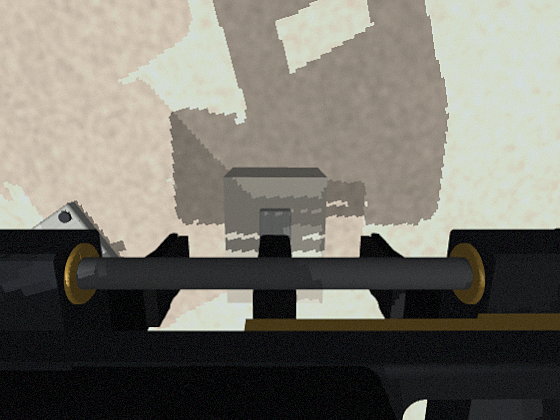

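View pics/scene2.png

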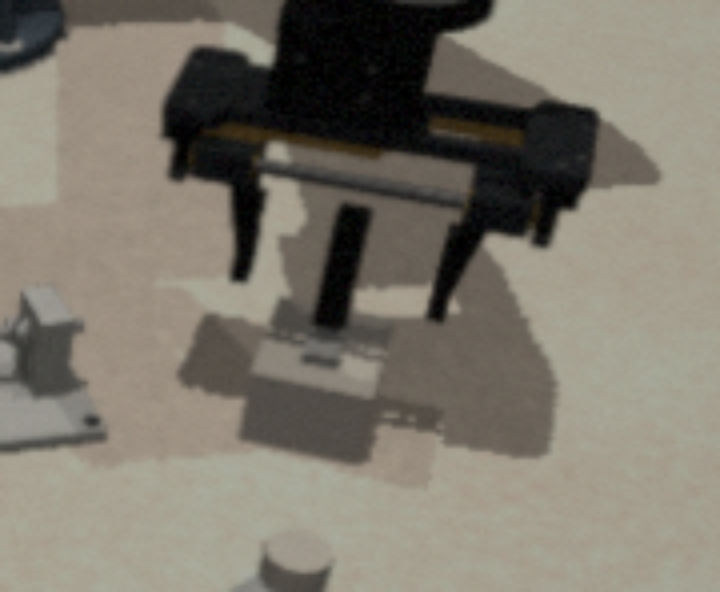

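move_arm(
  commands=[
    [0, 0, -1, 2, 0],
    [1, 0, -1, 2, 0],
    [1, 0, -1, 2, 0],
    [1, 0, -1, 2, 0],
    [1, 0, -1, 2, 0],
    [1, 0, -1, 2, 0],
    [1, 0, -1, 2, 0],
    [1, 0, -1, 2, 0],
  ],
  newtons=30,
)

```text
time: 3.75
position: [0.4805, 0.2396, 0.1056]
tool_rot: [0.088, 0.702, -0.088, 0.702]
ft_force: [0.1, 0.2, -0.8]
grip_width: 0.0415
```

```bash
python3 - <<'E'
from h import *
cmdto([.479,.2405,.105],75.6)
E
```

```text
t 3.75 tooly 75.76 tilt [ 1.e-04  0.e+00 -1.e+00] pos [0.4805 0.2396 0.1056] shift [ 0.6  0.5 -1.6] turn 0.16 q6 [ 0.254 -1.068] F [ 0.08  0.18 -0.82] w 0.0415
```

move_arm(
  commands=[
    [1, 0, 0, 0, 0],
    [1, 0, 0, 0, 0],
    [1, 0, 0, 0, 0],
    [1, 0, 0, 0, 0],
    [1, 0, 0, 0, 0],
    [1, 0, 0, 0, 0],
  ],
)

```text
time: 4.25
position: [0.4805, 0.2397, 0.1055]
tool_rot: [0.088, 0.702, -0.088, 0.702]
ft_force: [-0.7, -0.3, -0.7]
grip_width: 0.016
```

```bash
python3 - <<'E'
from h import *
cmdto([.479,.2405,.105],75.6)
E
```

```text
t 4.25 tooly 75.77 tilt [ 0.e+00  1.e-04 -1.e+00] pos [0.4805 0.2397 0.1055] shift [ 0.5  0.4 -1.6] turn 0.17 q6 [ 0.255 -1.068] F [-0.69 -0.34 -0.73] w 0.016
```

move_arm(
  commands=[
    [1, -10, 0, 0, 0],
    [1, -30, 0, 0, 0],
    [1, -60, 0, 0, 0],
    [1, -90, 0, 0, 0],
    [1, -120, 0, 0, 0],
    [1, -120, 0, 0, 0],
    [1, -120, 0, 0, 0],
  ],
)

```text
time: 4.83
position: [0.4813, 0.2399, 0.2278]
tool_rot: [0.088, 0.7, -0.087, 0.703]
ft_force: [0.3, -0.2, -1.6]
grip_width: 0.0157
```

```bash
python3 - <<'E'
from h import *
d=shot('wrist'); save('wrist3',d['image']); pickle.dump(d,open('wrist3.pkl','wb'))
s=shot('scene'); save('scene3',cv2.resize(s['image'][80:280,220:450],None,fx=3,fy=3,interpolation=cv2.INTER_CUBIC));pickle.dump(s,open('scene3.pkl','wb'))
cmdto([.479,.2405,.105],75.6)
E
```

```text
t 4.93 tooly 75.77 tilt [-1.9e-03 -5.0e-04 -1.0e+00] pos [0.4794 0.2394 0.225 ] shift [120.    1.1  -0.5] turn 0.17 q6 [ 0.254 -1.068] F [ 0.08 -0.82 -0.76] w 0.0157
```

View pics/wrist3.png

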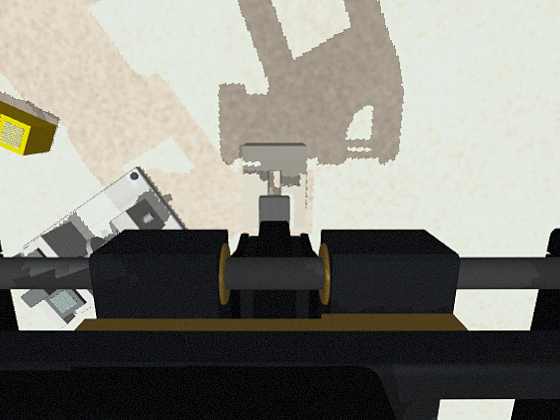

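View pics/scene3.png

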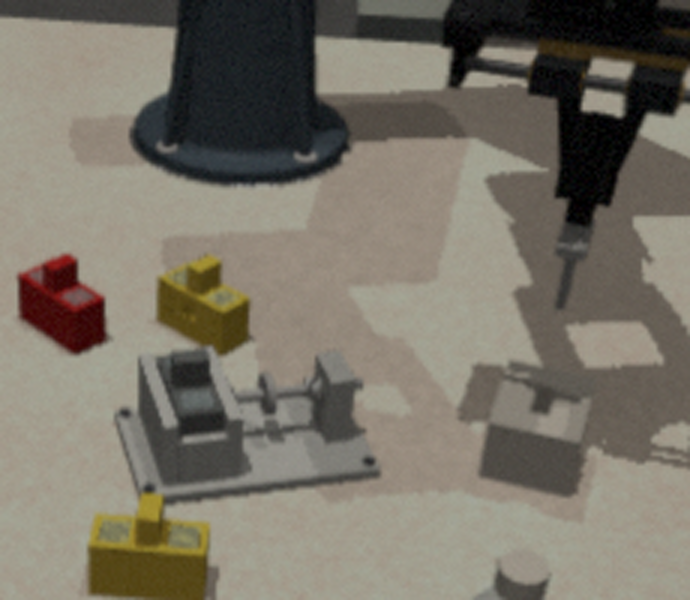

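```bash
cat >> h.py <<'E'
def toolproj(d,P):
    M=np.linalg.inv(np.array(d['tool_from_camera'])); P=np.array(P,float)
    pc=P@M[:3,:3].T+M[:3,3]
    p,_=cv2.projectPoints(pc,np.zeros(3),np.zeros(3),K(d),np.array(d['distortion'])); return p.reshape(-1,2)
def forkbox(x0,x1,y0,y1,z0,z1,off=(0,0,0)):
    c,e=box(x0,x1,y0,y1,z0,z1); # fork x -> tool z, y->tool y, z-> tool x=101-z
    return np.c_[101-c[:,2],c[:,1],c[:,0]]/1000.+np.array(off)/1000.,e
E
python3 - <<'E'
from h import *
d=pickle.load(open('wrist3.pkl','rb'))
x,y,w,h=225,140,100,100; sc=6
im=cv2.resize(d['image'][y:y+h,x:x+w],None,fx=sc,fy=sc,interpolation=cv2.INTER_CUBIC); save('w3c',im); im=im.copy()
for b in [(-22,22,-9,9,42,50),(-12.5,-6.5,-3,3,0,42),(6.5,12.5,-3,3,0,42)]:
    P,e=forkbox(*b); uv=(toolproj(d,P)-[x,y]+.5)*sc-.5
    for i,j in e: cv2.line(im,tuple(int(v) for v in uv[i]),tuple(int(v) for v in uv[j]),(255,0,0),1,cv2.LINE_AA)
save('w3o',im)
E
```

```text
(no output)
```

View pics/w3c.png

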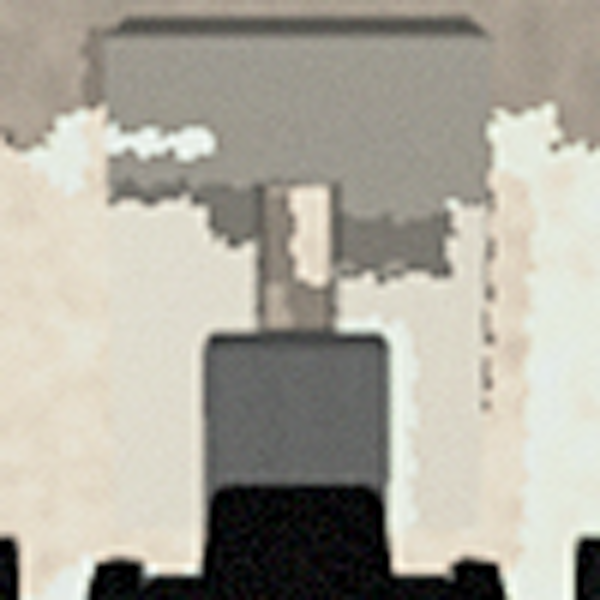

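View pics/w3o.png

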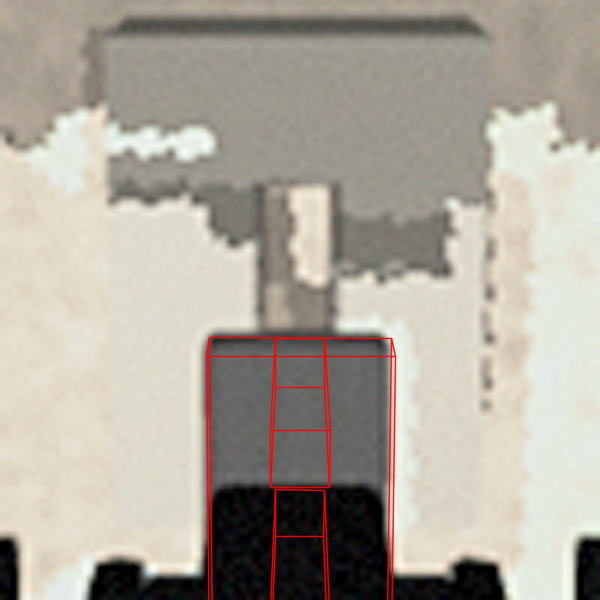

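```bash
python3 - <<'E'
from h import *
cmdto([.505,.037,.225],106.45)
E
```

```text
t 4.93 tooly 75.77 tilt [-1.9e-03 -5.0e-04 -1.0e+00] pos [0.4794 0.2394 0.225 ] shift [ 1.000e-01 -1.899e+02  7.450e+01] turn -30.68 q6 [ 0.254 -1.068] F [ 0.08 -0.82 -0.76] w 0.0157
```

move_arm(
  commands=[
    [1, 0, -30, 12, -5],
    [1, 0, -65, 25, -11],
    [1, 0, -102, 40, -17],
    [1, 0, -140, 55, -23],
    [1, 0, -170, 67, -29],
    [1, 0, -190, 74.5, -30.7],
    [1, 0, -190, 74.5, -30.7],
    [1, 0, -190, 74.5, -30.7],
  ],
)

```text
time: 5.6
position: [0.5049, 0.0363, 0.2239]
tool_rot: [-0.099, 0.701, 0.101, 0.699]
ft_force: [0.9, 0.5, -1.5]
grip_width: 0.0157
```

```bash
python3 - <<'E'
from h import *
d=shot('wrist'); save('wrist4',d['image']); pickle.dump(d,open('wrist4.pkl','wb'))
cmdto([.505,.037,.225],106.45)
p,pd,pt=pickle.load(open('pose0.pkl','rb'))
x,y,w,h=180,120,200,150
im=cv2.resize(d['image'][y:y+h,x:x+w],None,fx=4,fy=4,interpolation=cv2.INTER_CUBIC); save('w4c',im); im=im.copy()
for b in DOCK: draw(im,d,pd,b,(0,255,0),np.array([x,y,0,0]),4)
save('w4o',im)
E
```

```text
t 5.65 tooly 106.36 tilt [-0.0039  0.0012 -1.    ] pos [0.5048 0.0373 0.2241] shift [-0.9 -0.4  0.1] turn -0.09 q6 [-0.148 -2.004] F [ 0.22  0.28 -1.44] w 0.016
```

View pics/wrist4.png

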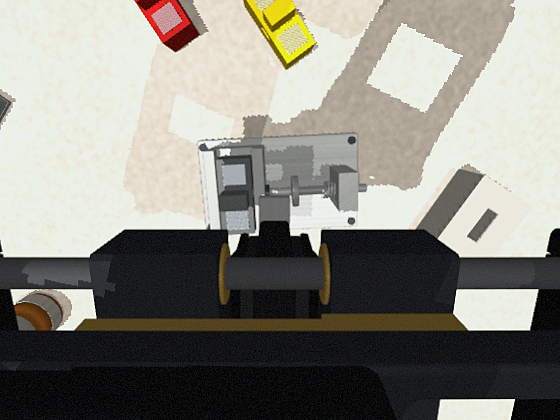

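View pics/w4o.png

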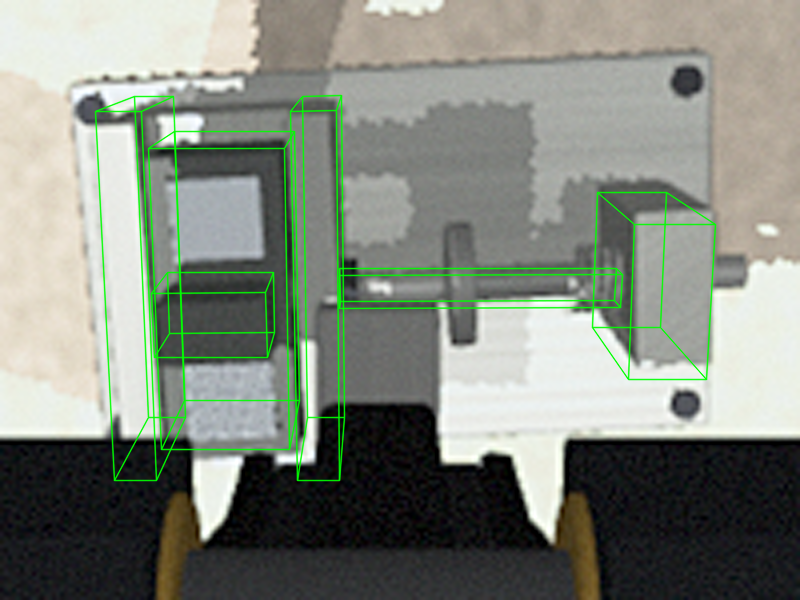

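View pics/w4c.png

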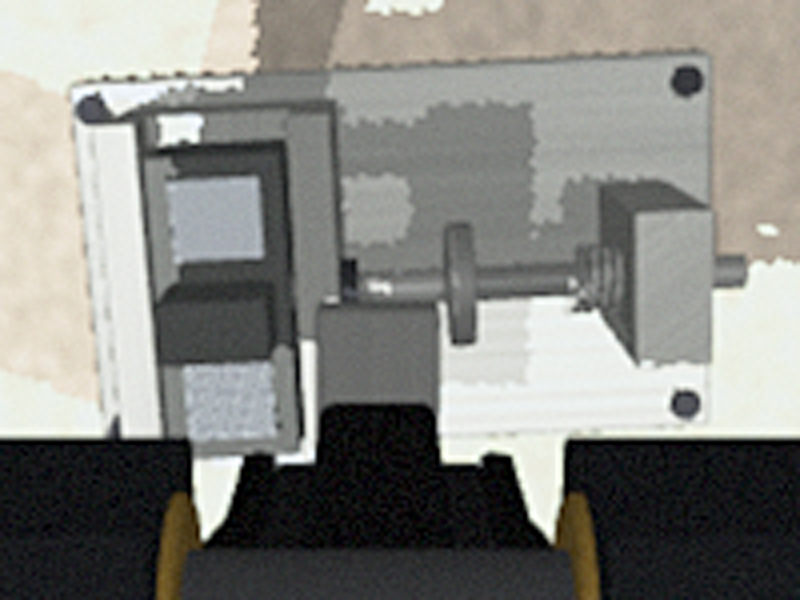

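```bash
python3 - <<'E'
from h import *
d=pickle.load(open('wrist4.pkl','rb')); p,pd,pt=pickle.load(open('pose0.pkl','rb')); t=pickle.load(open('top0.pkl','rb'))
x,y=180,120
c=lambda l:[(x+(u+.5)/4-.5,y+(v+.5)/4-.5) for u,v in l]
tc=lambda l:[(110+(u+.5)/4-.5,190+(v+.5)/4-.5) for u,v in l]
L=mm([-18,93,62],[-18,111,62],[18,111,62],[18,93,62]); ul=c([(635,212),(712,208),(711,363),(640,363)])
Rb=mm([-7,-12,83],[-7,12,83],[7,12,83],[7,-12,83]); ur=c([(158,305),(272,303),(273,357),(159,362)])
Ch=mm([-43,16.5,60],[-43,26.5,60]); uc=c([(290,108),(333,102)])
P=mm([-43,26.5,60],[43,26.5,60],[43,-26.5,60],[-43,-26.5,60]); ut=tc([(598,265),(548,100),(655,70),(695,243)])
Lt=mm([18,111,62],[18,93,62],[-18,93,62],[-18,111,62]); ult=tc([(392,195),(428,190),(442,262),(410,268)])
for n,o in (('lug+rib',[(d,L,ul),(d,Rb,ur)]),('all wrist',[(d,L,ul),(d,Rb,ur),(d,Ch,uc)]),('top',[(t,P,ut),(t,Lt,ult)]),('all',[(d,L,ul),(d,Rb,ur),(d,Ch,uc),(t,P,ut),(t,Lt,ult)])):
    q,r=fit(o,pd); print(n,q.round(4),np.degrees(q[2]).round(2),r.round(1).tolist())
    if n=='all wrist': Q=q
pickle.dump((p,Q,pt),open('pose1.pkl','wb'))
# bar points
b=to_plane(d,c([(395,287),(480,282.5),(565,277.5)]),.045); print(b)
cs,sn=np.cos(Q[2]),np.sin(Q[2]); 
print('bar in dock',[( (cs*(v[0]-Q[0])+sn*(v[1]-Q[1])).round(4), (-sn*(v[0]-Q[0])+cs*(v[1]-Q[1])).round(4)) for v in b])
# collar: silhouette top (x=-15) 
b=to_plane(d,c([(447,225),(470,225),(450,343),(476,341)]),.045)
print('collar',[( (cs*(v[0]-Q[0])+sn*(v[1]-Q[1])).round(4), (-sn*(v[0]-Q[0])+cs*(v[1]-Q[1])).round(4)) for v in b])
im=cv2.resize(d['image'][y:y+150,x:x+200],None,fx=4,fy=4,interpolation=cv2.INTER_CUBIC).copy()
for b in DOCK: draw(im,d,Q,b,(0,255,0),np.array([x,y,0,0]),4)
save('w4o2',im)
E
```

```text
lug+rib [0.5159 0.0033 0.3352] 19.2 [[0.1, -0.3], [1.1, -0.3], [1.0, -0.0], [-1.0, 1.0], [-0.8, -0.7], [-0.8, -1.6], [0.1, 1.0], [0.4, 1.1]]
all wrist [0.5152 0.0032 0.3286] 18.83 [[0.4, -0.4], [1.4, -0.3], [1.0, 0.0], [-0.9, 0.8], [-0.7, -1.6], [-0.7, -2.3], [0.1, 0.3], [0.5, 0.2], [-0.6, 0.8], [-0.0, 1.8]]
top [0.5144 0.0024 0.3028] 17.35 [[-0.9, 1.7], [-0.1, 0.1], [-0.6, 0.3], [1.5, -0.4], [-0.1, 0.3], [-0.1, -1.0], [1.0, -0.9], [-0.1, 0.1]]
all [0.515  0.0031 0.3238] 18.55 [[0.4, -0.2], [1.4, 0.0], [0.8, 0.3], [-1.1, 1.1], [-0.8, -1.9], [-0.8, -2.5], [-0.1, 0.1], [0.3, -0.1], [-0.5, 0.6], [0.1, 1.7], [-0.7, 1.4], [-0.8, 0.2], [-1.4, -0.2], [1.6, -1.2], [-0.3, 1.2], [-0.3, -0.3], [1.2, -0.3], [0.1, 0.9]]
[[0.50327722 0.03998766 0.045     ]
 [0.49653769 0.05911043 0.045     ]
 [0.48969077 0.07817089 0.045     ]]
bar in dock [(np.float64(0.0006), np.float64(0.0386)), (np.float64(0.0004), np.float64(0.0589)), (np.float64(0.0), np.float64(0.0792))]
collar [(np.float64(-0.0138), np.float64(0.0515)), (np.float64(-0.0136), np.float64(0.0569)), (np.float64(0.0149), np.float64(0.0513)), (np.float64(0.0147), np.float64(0.0576))]
```

View pics/w4o2.png

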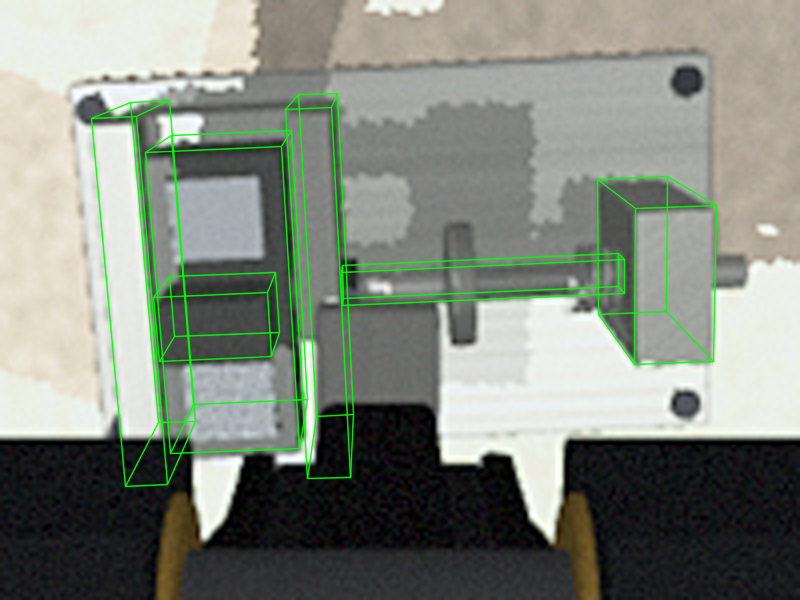

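```bash
python3 - <<'E'
from h import *
cmdto([.5035,.0394,.160],109.2)
E
```

```text
t 5.65 tooly 106.36 tilt [-0.0039  0.0012 -1.    ] pos [0.5048 0.0373 0.2241] shift [64.1  2.2 -0.4] turn -2.84 q6 [-0.148 -2.004] F [ 0.22  0.28 -1.44] w 0.016
```

move_arm(
  commands=[
    [1, 15, 2.3, -0.6, -2.8],
    [1, 35, 2.3, -0.6, -2.8],
    [1, 55, 2.3, -0.6, -2.8],
    [1, 64, 2.3, -0.6, -2.8],
    [1, 64, 2.3, -0.6, -2.8],
    [1, 64, 2.3, -0.6, -2.8],
  ],
)

```text
time: 6.15
position: [0.5043, 0.0402, 0.1611]
tool_rot: [-0.119, 0.698, 0.119, 0.696]
ft_force: [0.5, -0.1, -0.6]
grip_width: 0.0157
```

```bash
python3 - <<'E'
from h import *
d=shot('wrist'); pickle.dump(d,open('wrist5.pkl','wb'))
cmdto([.5035,.0394,.160],109.2)
s=shot('scene'); save('scene5',cv2.resize(s['image'][120:260,240:380],None,fx=4.2,fy=4.2,interpolation=cv2.INTER_CUBIC))
x,y,w,h=180,120,200,150
save('w5c',cv2.resize(d['image'][y:y+h,x:x+w],None,fx=4,fy=4,interpolation=cv2.INTER_CUBIC))
E
```

```text
t 6.2 tooly 109.33 tilt [ 3.e-04  1.e-04 -1.e+00] pos [0.505  0.0399 0.1618] shift [ 1.8 -0.  -1.5] turn 0.13 q6 [-0.142 -2.05 ] F [ 0.4  -0.36 -1.41] w 0.0159
```

View pics/w5c.png

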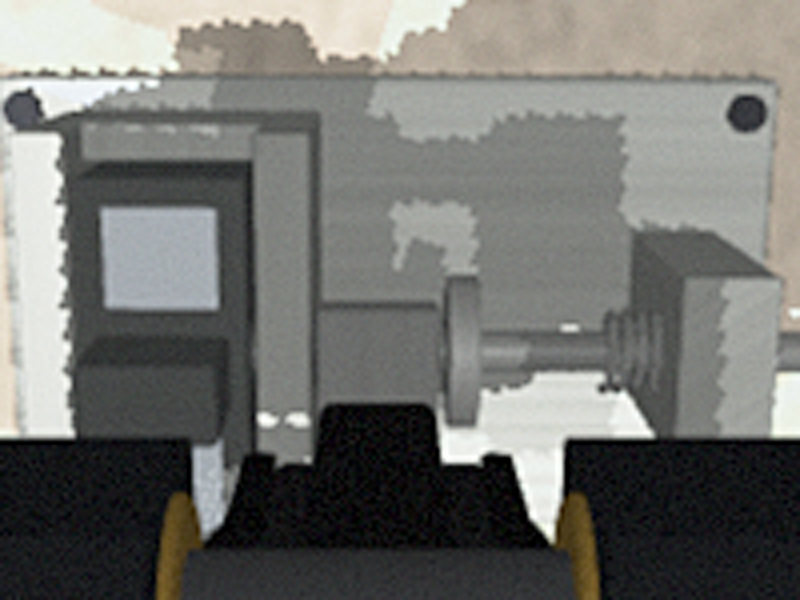

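View pics/scene5.png

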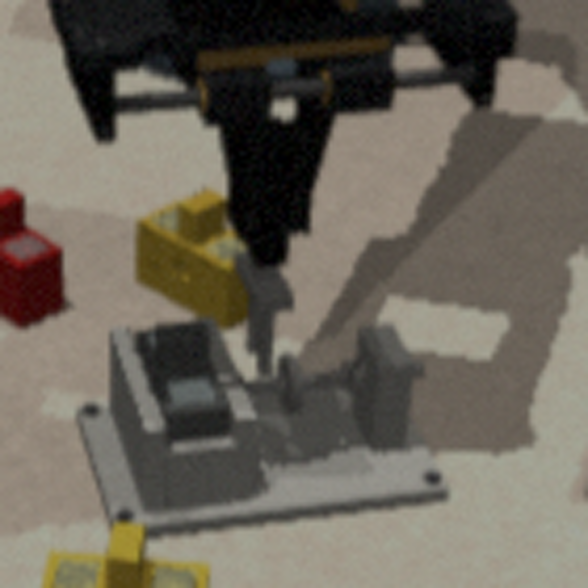

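```bash
python3 - <<'E'
from h import *
d=pickle.load(open('wrist5.pkl','rb'))
c=lambda l:[(180+(u+.5)/4-.5,120+(v+.5)/4-.5) for u,v in l]
w=to_plane(d,c([(520,351),(590,351),(443,351),(447,277),(476,427),(480,277),(318,300)]),.045); w[-1]=to_plane(d,c([(318,120)]),.06)
M=R.from_quat(d['obs']['tool_rot']).as_matrix(); print(((w-d['obs']['position'])@M*1000).round(1))
E
```

```text
[[116.1  27.1  -0.5]
 [116.2  40.6  -0.5]
 [116.1  12.2  -0.5]
 [116.2  12.7 -15.1]
 [116.1  18.8  14.9]
 [116.2  19.  -15.1]
 [101.2 -10.9 -46. ]]
```

move_arm(
  commands=[
    [1, 5, 0, -0.3, 0],
    [1, 9, 0, -0.3, 0],
    [1, 11, 0, -0.3, 0],
    [1, 13, 0, -0.3, 0],
    [1, 15, 0, -0.3, 0],
    [1, 17, 0, -0.3, 0],
  ],
)

```text
time: 6.75
position: [0.5045, 0.039, 0.1444]
tool_rot: [-0.118, 0.697, 0.118, 0.697]
ft_force: [-0.5, -0.0, -1.1]
grip_width: 0.0163
```

move_arm(
  commands=[
    [1, 3, 0, 0, 0],
    [1, 6, 0, 0, 0],
    [1, 9, 0, 0, 0],
    [1, 12, 0, 0, 0],
    [1, 15, 0, 0, 0],
    [1, 17, 0, 0, 0],
    [1, 17, 0, 0, 0],
  ],
)

```text
time: 7.33
position: [0.5042, 0.0392, 0.127]
tool_rot: [-0.118, 0.697, 0.118, 0.697]
ft_force: [-0.4, -0.6, -2.0]
grip_width: 0.0156
```

```bash
python3 - <<'E'
from h import *
for i in range(3):
    d=shot('wrist');cmdto([.5035,.0394,.128],109.2)
pickle.dump(d,open('wrist6.pkl','wb'))
s=shot('scene'); save('scene6',cv2.resize(s['image'][120:260,240:380],None,fx=4.2,fy=4.2,interpolation=cv2.INTER_CUBIC))
x,y,w,h=180,120,200,150
save('w6c',cv2.resize(d['image'][y:y+h,x:x+w],None,fx=4,fy=4,interpolation=cv2.INTER_CUBIC))
E
```

```text
t 7.38 tooly 109.27 tilt [-7.e-04  1.e-04 -1.e+00] pos [0.5043 0.0392 0.1272] shift [-0.8  0.5 -0.6] turn 0.07 q6 [-0.144 -2.051] F [-0.13 -0.17 -0.67] w 0.0157
t 7.43 tooly 109.27 tilt [-2.e-04  0.e+00 -1.e+00] pos [0.5044 0.0391 0.1275] shift [-0.5  0.5 -0.8] turn 0.07 q6 [-0.144 -2.051] F [-0.12 -0.08 -0.69] w 0.0158
t 7.48 tooly 109.27 tilt [ 1.e-04 -0.e+00 -1.e+00] pos [0.5045 0.0391 0.1276] shift [-0.4  0.6 -0.9] turn 0.07 q6 [-0.144 -2.051] F [ 0.04 -0.13 -0.69] w 0.0157
```

View pics/w6c.png

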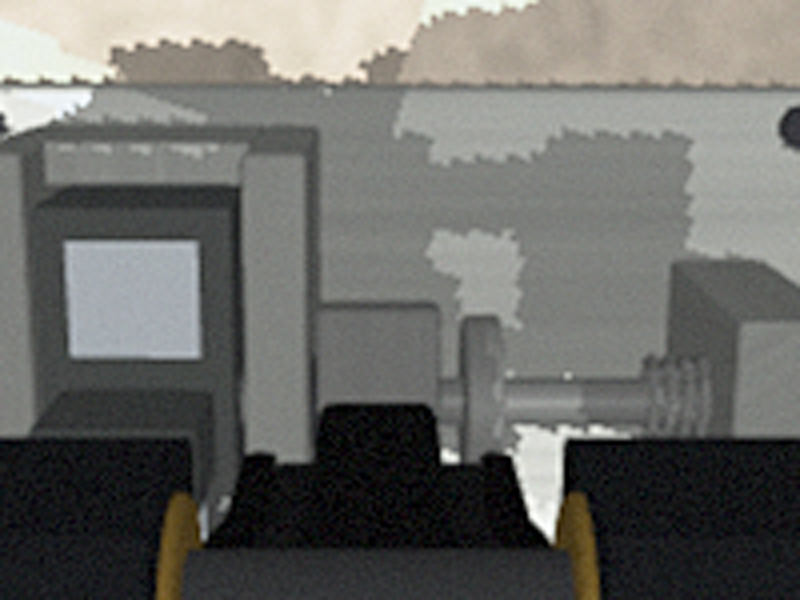

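View pics/scene6.png

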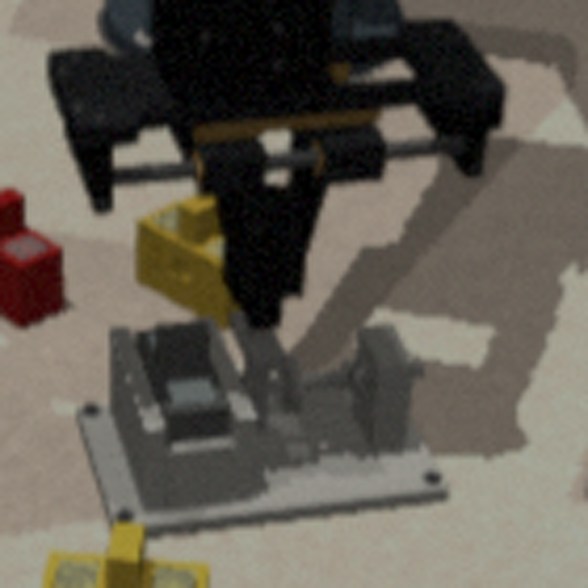

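move_arm(
  commands=[
    [1, 0, 2, 0, 0],
    [1, 0, 4, 0, 0],
    [1, 0, 6, 0, 0],
    [1, 0, 7, 0, 0],
    [1, 0, 7.5, 0, 0],
    [1, 0, 7.5, 0, 0],
  ],
  newtons=40,
)

```text
time: 8.03
position: [0.5019, 0.0464, 0.1276]
tool_rot: [-0.118, 0.697, 0.118, 0.697]
ft_force: [-0.1, 0.8, -1.8]
grip_width: 0.0155
```

move_arm(
  commands=[
    [1, 0, 0.5, 0, 0],
    [1, 0, 1, 0, 0],
    [1, 0, 1, 0, 0],
  ],
)

```text
time: 8.28
position: [0.5016, 0.0472, 0.1275]
tool_rot: [-0.118, 0.697, 0.118, 0.697]
ft_force: [-0.8, 0.4, -1.5]
grip_width: 0.0161
```

move_arm(
  commands=[
    [1, 0, 0.5, 0, 0],
    [1, 0, 1, 0, 0],
    [1, 0, 1, 0, 0],
  ],
)

```text
time: 8.53
position: [0.5012, 0.0482, 0.1275]
tool_rot: [-0.118, 0.697, 0.118, 0.697]
ft_force: [0.5, 0.2, -1.4]
grip_width: 0.0157
```

move_arm(
  commands=[
    [1, 0, 0.5, 0, 0],
    [1, 0, 1, 0, 0],
    [1, 0, 1, 0, 0],
  ],
)

```text
time: 8.78
position: [0.5009, 0.0491, 0.1275]
tool_rot: [-0.118, 0.697, 0.118, 0.697]
ft_force: [0.1, -0.8, -1.0]
grip_width: 0.0158
```

move_arm(
  commands=[
    [1, 0, 0.5, 0, 0],
    [1, 0, 0.5, 0, 0],
  ],
)

```text
time: 8.95
position: [0.5007, 0.0496, 0.1275]
tool_rot: [-0.118, 0.697, 0.118, 0.697]
ft_force: [-0.2, -0.2, -0.7]
grip_width: 0.0159
```

move_arm(
  commands=[
    [1, 0, 0.5, 0, 0],
    [1, 0, 0.5, 0, 0],
  ],
)

```text
time: 9.12
position: [0.5008, 0.0498, 0.1276]
tool_rot: [-0.119, 0.697, 0.118, 0.697]
ft_force: [-0.3, -1.5, -0.9]
grip_width: 0.0154
```

move_arm(
  commands=[
    [1, 0, 0.5, 0, 0],
    [1, 0, 0.5, 0, 0],
  ],
)

```text
time: 9.28
position: [0.5007, 0.0499, 0.1276]
tool_rot: [-0.119, 0.697, 0.118, 0.697]
ft_force: [0.4, -3.9, -2.6]
grip_width: 0.0158
```

move_arm(
  commands=[
    [1, 0, 0.5, 0, 0],
    [1, 0, 1, 0, 0],
    [1, 0, 1, 0, 0],
  ],
)

```text
time: 9.53
position: [0.5006, 0.0506, 0.1276]
tool_rot: [-0.119, 0.697, 0.118, 0.697]
ft_force: [-1.1, -5.5, -2.1]
grip_width: 0.0158
```

move_arm(
  commands=[
    [1, 0, 0.5, 0, 0],
    [1, 0, 1, 0, 0],
    [1, 0, 1, 0, 0],
  ],
)

```text
time: 9.78
position: [0.5002, 0.0514, 0.1276]
tool_rot: [-0.119, 0.697, 0.118, 0.697]
ft_force: [1.1, -5.2, -3.3]
grip_width: 0.0155
```

move_arm(
  commands=[
    [1, 0, 0.5, 0, 0],
    [1, 0, 1, 0, 0],
    [1, 0, 1.5, 0, 0],
    [1, 0, 2, 0, 0],
    [1, 0, 2, 0, 0],
  ],
)

```text
time: 10.2
position: [0.4997, 0.0532, 0.1276]
tool_rot: [-0.119, 0.697, 0.118, 0.697]
ft_force: [0.3, -5.9, -2.8]
grip_width: 0.0159
```

move_arm(
  commands=[
    [1, 0, 0.5, 0, 0],
    [1, 0, 1, 0, 0],
    [1, 0, 1.5, 0, 0],
    [1, 0, 2, 0, 0],
    [1, 0, 2, 0, 0],
  ],
)

```text
time: 10.62
position: [0.4991, 0.0549, 0.1276]
tool_rot: [-0.12, 0.697, 0.118, 0.697]
ft_force: [0.5, -6.8, -2.6]
grip_width: 0.0159
```

```bash
python3 - <<'E'
from h import *
d=shot('wrist');cmdto([.5007,.0496,.1275],109.2); pickle.dump(d,open('wrist7.pkl','wb'))
s=shot('scene'); save('scene7',cv2.resize(s['image'][120:260,240:380],None,fx=4.2,fy=4.2,interpolation=cv2.INTER_CUBIC))
x,y,w,h=180,120,200,150
save('w7c',cv2.resize(d['image'][y:y+h,x:x+w],None,fx=4,fy=4,interpolation=cv2.INTER_CUBIC))
E
```

```text
t 10.67 tooly 109.34 tilt [ 0.0011 -0.0023 -1.    ] pos [0.4991 0.0549 0.1276] shift [ 0.1 -5.5 -0.2] turn 0.14 q6 [-0.112 -2.018] F [ 1.32 -6.83 -2.83] w 0.0157
```

View pics/w7c.png

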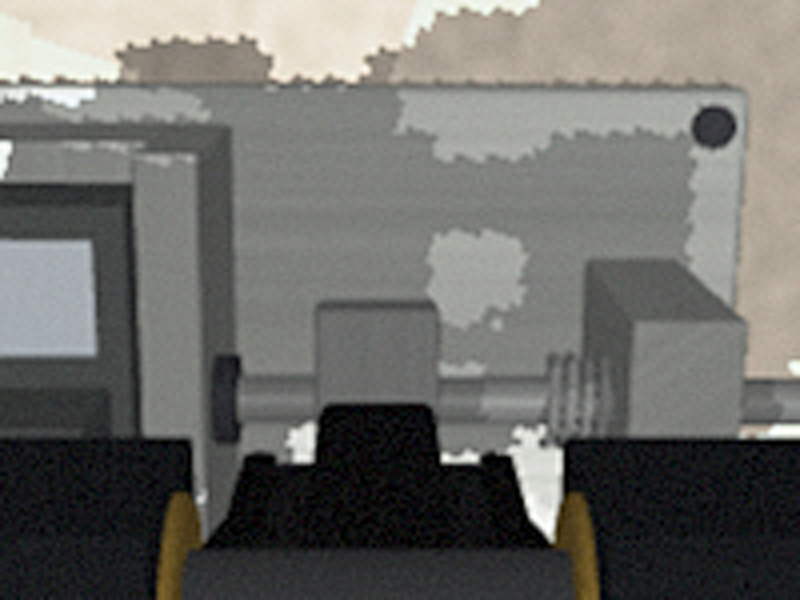

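move_arm(
  commands=[
    [1, 0, 0.5, 0, 0],
    [1, 0, 1, 0, 0],
    [1, 0, 1.5, 0, 0],
    [1, 0, 2, 0, 0],
    [1, 0, 2, 0, 0],
  ],
)

```text
time: 11.13
position: [0.4985, 0.0566, 0.1276]
tool_rot: [-0.12, 0.697, 0.118, 0.697]
ft_force: [0.9, -6.6, -2.5]
grip_width: 0.0159
```

move_arm(
  commands=[
    [1, 0, 0.5, 0, 0],
    [1, 0, 1, 0, 0],
    [1, 0, 1, 0, 0],
  ],
)

```text
time: 11.38
position: [0.4982, 0.0575, 0.1276]
tool_rot: [-0.12, 0.697, 0.118, 0.697]
ft_force: [0.6, -7.7, -2.0]
grip_width: 0.016
```

```bash
python3 - <<'E'
from h import *
d=shot('wrist');cmdto([.5007,.0496,.1275],109.2); pickle.dump(d,open('wrist8.pkl','wb'))
x,y,w,h=180,120,200,150
save('w8c',cv2.resize(d['image'][y:y+h,x:x+w],None,fx=4,fy=4,interpolation=cv2.INTER_CUBIC))
s=shot('scene'); save('scene8',cv2.resize(s['image'][120:260,240:380],None,fx=4.2,fy=4.2,interpolation=cv2.INTER_CUBIC))
E
```

```text
t 11.43 tooly 109.35 tilt [ 0.0013 -0.0027 -1.    ] pos [0.4982 0.0575 0.1276] shift [ 0.1 -8.3 -0.2] turn 0.15 q6 [-0.107 -2.012] F [ 1.45 -7.85 -2.86] w 0.0158
```

View pics/w8c.png

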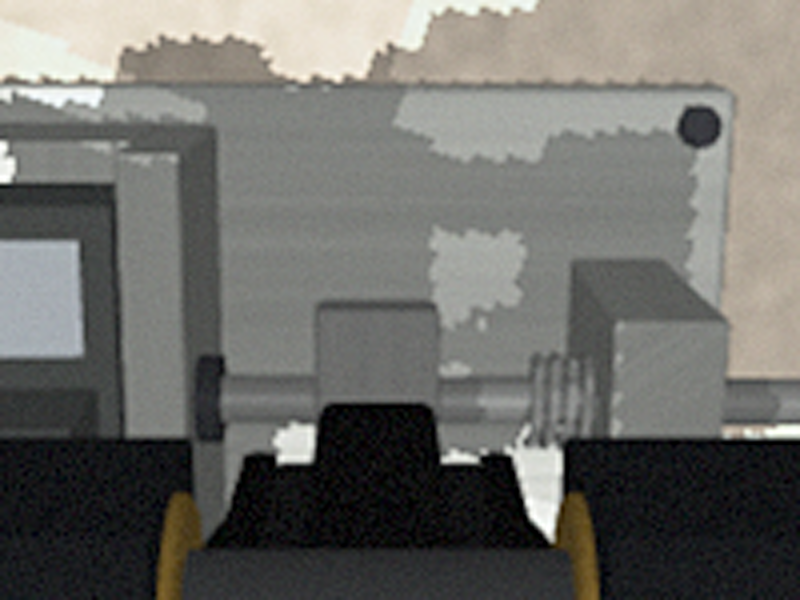

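View pics/scene8.png

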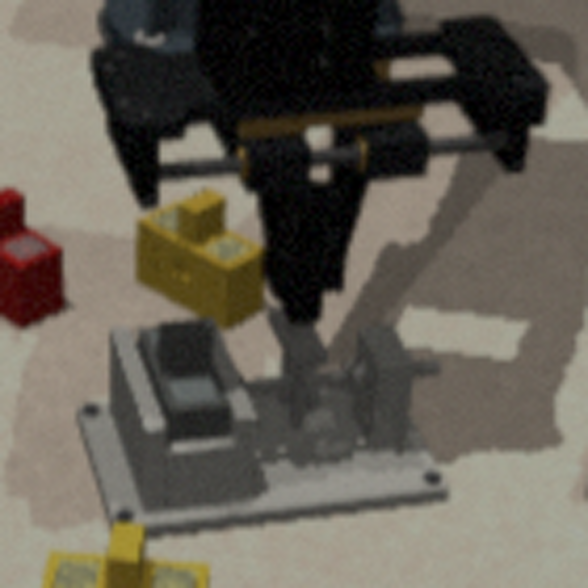

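move_arm(
  commands=[
    [1, 0, 0.5, 0, 0],
    [1, 0, 0.7, 0, 0],
    [1, 0, 0.7, 0, 0],
  ],
)

```text
time: 11.73
position: [0.4979, 0.0583, 0.1276]
tool_rot: [-0.12, 0.697, 0.118, 0.697]
ft_force: [1.3, -7.0, -2.4]
grip_width: 0.016
```

move_arm(
  commands=[
    [1, 0, 0.4, 0, 0],
    [1, 0, 0.4, 0, 0],
    [1, 0, 0.4, 0, 0],
  ],
)

```text
time: 11.98
position: [0.4978, 0.0587, 0.1276]
tool_rot: [-0.12, 0.697, 0.118, 0.697]
ft_force: [1.0, -7.1, -2.3]
grip_width: 0.0156
```

```bash
python3 - <<'E'
from h import *
d=shot('wrist');cmdto([.5007,.0496,.1275],109.2); pickle.dump(d,open('wrist9.pkl','wb'))
x,y,w,h=180,120,200,150
save('w9c',cv2.resize(d['image'][y:y+h,x:x+w],None,fx=4,fy=4,interpolation=cv2.INTER_CUBIC))
E
```

```text
t 12.03 tooly 109.34 tilt [ 0.0011 -0.0024 -1.    ] pos [0.4978 0.0587 0.1276] shift [ 0.1 -9.5 -0.2] turn 0.14 q6 [-0.105 -2.01 ] F [ 0.71 -6.51 -1.93] w 0.0159
```

View pics/w9c.png

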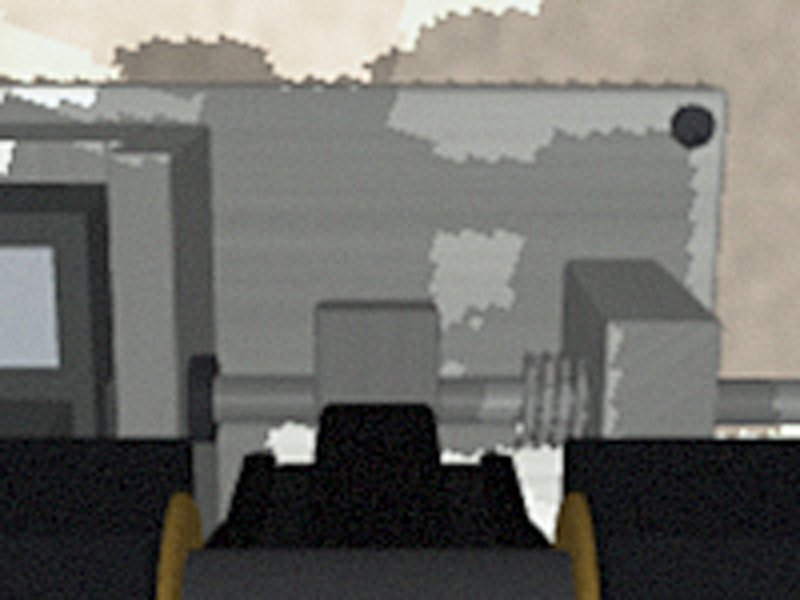

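move_arm(
  commands=[
    [1, 0, 0, 0, 0],
    [1, 0, 0, 0, 0],
    [1, 0, 0, 0, 0],
    [1, 0, 0, 0, 0],
    [1, 0, 0, 0, 0],
    [1, 0, 0, 0, 0],
    [1, 0, 0, 0, 0],
    [1, 0, 0, 0, 0],
  ],
)

```text
time: 12.7
position: [0.4978, 0.0587, 0.1276]
tool_rot: [-0.12, 0.697, 0.118, 0.697]
ft_force: [-0.3, -6.8, -2.5]
grip_width: 0.0155
```

move_arm(
  commands=[
    [1, 0, 0, 0, 0],
    [1, 0, 0, 0, 0],
    [1, 0, 0, 0, 0],
    [1, 0, 0, 0, 0],
    [1, 0, 0, 0, 0],
    [1, 0, 0, 0, 0],
    [1, 0, 0, 0, 0],
    [1, 0, 0, 0, 0],
  ],
)

```text
time: 13.37
position: [0.4977, 0.0587, 0.1276]
tool_rot: [-0.12, 0.697, 0.118, 0.697]
ft_force: [0.3, -6.7, -2.9]
grip_width: 0.0159
```

```bash
python3 - <<'E'
from h import *
d=shot('wrist');cmdto([.5007,.0496,.1275],109.2); pickle.dump(d,open('wrist10.pkl','wb'))
x,y,w,h=180,120,200,150
save('w10c',cv2.resize(d['image'][y:y+h,x:x+w],None,fx=4,fy=4,interpolation=cv2.INTER_CUBIC))
s=shot('scene'); save('scene10',cv2.resize(s['image'][120:260,240:380],None,fx=4.2,fy=4.2,interpolation=cv2.INTER_CUBIC))
E
```

```text
t 13.42 tooly 109.34 tilt [ 0.0012 -0.0024 -1.    ] pos [0.4978 0.0587 0.1276] shift [ 0.1 -9.5 -0.2] turn 0.14 q6 [-0.105 -2.01 ] F [ 0.24 -6.43 -2.5 ] w 0.0158
```

View pics/w10c.png

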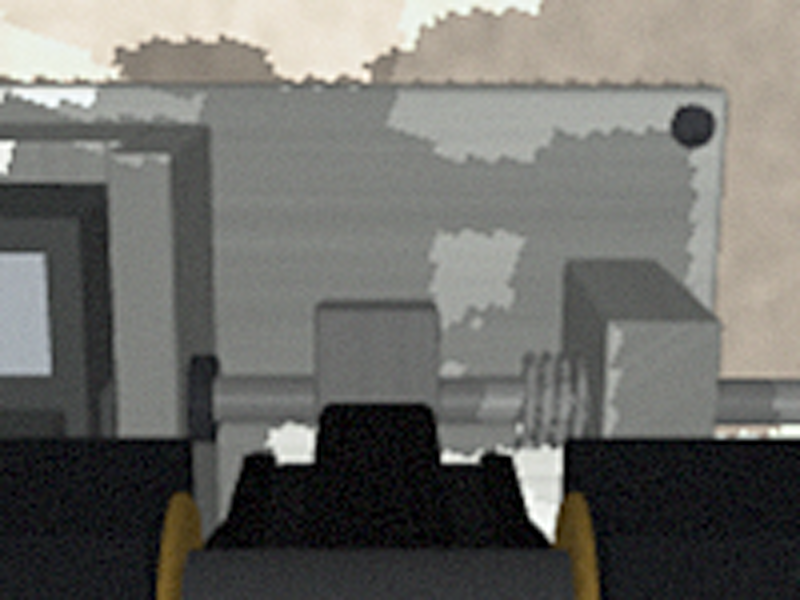

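View pics/scene10.png

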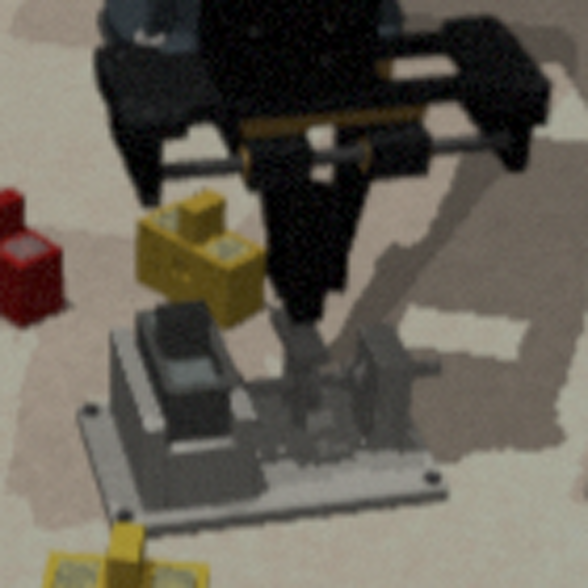

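```bash
python3 - <<'E'
from h import *
p,pd,pt=pickle.load(open('pose1.pkl','rb')); d=pickle.load(open('scene3.pkl','rb'))
for z in(83,89,95): print(z,(((proj(d,W(pd,mm([-7,-12,z],[7,12,z])))-[240,120])+.5)*4.2-.5).round(0).tolist())
E
```

```text
83 [[158.0, 325.0], [214.0, 337.0]]
89 [[158.0, 315.0], [214.0, 326.0]]
95 [[158.0, 304.0], [215.0, 315.0]]
```

move_arm(
  commands=[
    [1, 0, -1, 0, 0],
    [1, 0, -3, 0, 0],
    [1, 0, -6, 0, 0],
    [1, 0, -10, 0, 0],
    [1, 0, -10, 0, 0],
    [1, 0, -10, 0, 0],
  ],
)

```text
time: 13.97
position: [0.5004, 0.0507, 0.1275]
tool_rot: [-0.118, 0.697, 0.118, 0.697]
ft_force: [0.3, 1.2, -1.5]
grip_width: 0.0159
```

```bash
python3 - <<'E'
from h import *
d=shot('wrist');cmdto([.5007,.0496,.1275],109.2); pickle.dump(d,open('wrist11.pkl','wb'))
x,y,w,h=180,120,200,150
save('w11c',cv2.resize(d['image'][y:y+h,x:x+w],None,fx=4,fy=4,interpolation=cv2.INTER_CUBIC))
E
```

```text
t 14.02 tooly 109.25 tilt [-4.e-04  6.e-04 -1.e+00] pos [0.5003 0.0508 0.1275] shift [ 0.  -1.3  0. ] turn 0.05 q6 [-0.122 -2.029] F [-0.07 -0.06 -1.41] w 0.0159
```

View pics/w11c.png

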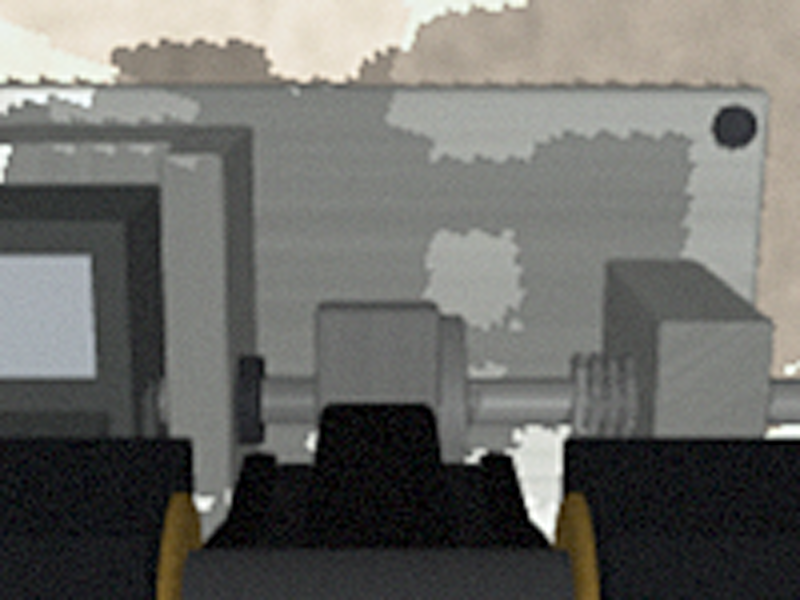

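move_arm(
  commands=[
    [1, -10, 0, 0, 0],
    [1, -30, 0, 0, 0],
    [1, -60, 0, 0, 0],
    [1, -90, 0, 0, 0],
    [1, -100, 0, 0, 0],
    [1, -100, 0, 0, 0],
  ],
)

```text
time: 14.52
position: [0.5023, 0.0507, 0.2313]
tool_rot: [-0.119, 0.694, 0.118, 0.7]
ft_force: [-0.5, -0.7, -1.2]
grip_width: 0.0158
```

```bash
python3 - <<'E'
from h import *
d=shot('wrist'); save('wrist12',d['image']); pickle.dump(d,open('wrist12.pkl','wb'))
cmdto([.4805,.2397,.2275],75.77)
E
```

```text
t 14.57 tooly 109.29 tilt [ 3.9e-03 -3.0e-04 -1.0e+00] pos [0.5011 0.0508 0.2294] shift [  1.8 185.1  43. ] turn 33.52 q6 [-0.121 -2.029] F [-0.24 -0.58 -1.61] w 0.0158
```

View pics/wrist12.png

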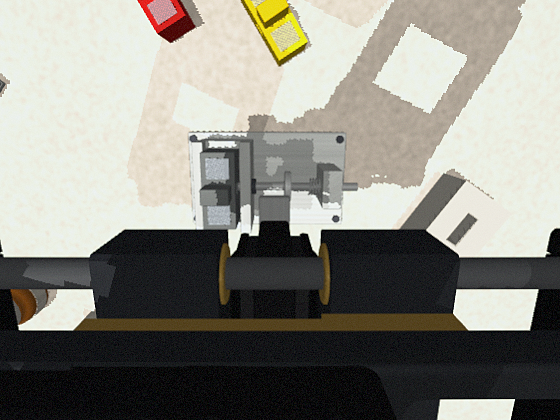

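move_arm(
  commands=[
    [1, 0, 28, 6, 5],
    [1, 0, 63, 14, 11],
    [1, 0, 100, 23, 17],
    [1, 0, 137, 32, 24],
    [1, 0, 167, 39, 30],
    [1, 0, 185, 43, 33.5],
    [1, 0, 185, 43, 33.5],
    [1, 0, 185, 43, 33.5],
  ],
)

```text
time: 15.23
position: [0.4785, 0.24, 0.2261]
tool_rot: [0.086, 0.703, -0.087, 0.701]
ft_force: [-0.7, -0.4, -1.6]
grip_width: 0.0156
```

```bash
python3 - <<'E'
from h import *
d=shot('wrist'); pickle.dump(d,open('wrist13.pkl','wb'))
cmdto([.4805,.2397,.17],75.77)
x,y,w,h=225,140,100,100; sc=6
im=cv2.resize(d['image'][y:y+h,x:x+w],None,fx=sc,fy=sc,interpolation=cv2.INTER_CUBIC); save('w13c',im); im=im.copy()
for b in [(-22,22,-9,9,42,50)]:
    P,e=forkbox(*b); uv=(toolproj(d,P)-[x,y]+.5)*sc-.5
    for i,j in e: cv2.line(im,tuple(int(v) for v in uv[i]),tuple(int(v) for v in uv[j]),(255,0,0),1,cv2.LINE_AA)
save('w13o',im)
E
```

```text
t 15.28 tooly 75.9 tilt [-0.0028 -0.0013 -1.    ] pos [0.4789 0.2392 0.2263] shift [56.3  1.   1.5] turn 0.13 q6 [ 0.255 -1.07 ] F [ 0.15  0.12 -1.42] w 0.0157
```

View pics/w13o.png

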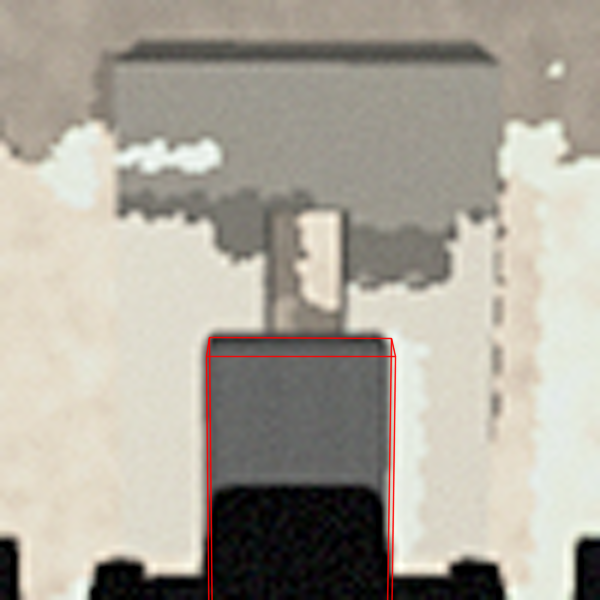

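```bash
python3 - <<'E'
from h import *
for i in range(3):
    d=shot('wrist'); cmdto([.4805,.2397,.17],75.77)
pickle.dump(d,open('wrist14.pkl','wb'))
x,y,w,h=225,140,100,100; sc=6
im=cv2.resize(d['image'][y:y+h,x:x+w],None,fx=sc,fy=sc,interpolation=cv2.INTER_CUBIC); save('w14c',im)
d3=pickle.load(open('wrist3.pkl','rb')); d13=pickle.load(open('wrist13.pkl','rb'))
c=lambda l:[(x+(u+.5)/sc-.5,y+(v+.5)/sc-.5) for u,v in l]
for q,l in((d3,[(258,185),(338,185)]),(d13,[(266,210),(347,210)])): print(q['obs']['position'],to_plane(q,c(l),.046))
E
```

```text
t 15.33 tooly 75.81 tilt [-0.0023 -0.0011 -1.    ] pos [0.4793 0.2386 0.2265] shift [56.5  1.4  1. ] turn 0.04 q6 [ 0.253 -1.069] F [-0.76  0.05 -1.21] w 0.0158
t 15.38 tooly 75.75 tilt [-1.9e-03 -9.0e-04 -1.0e+00] pos [0.4796 0.2383 0.2268] shift [56.8  1.6  0.6] turn -0.02 q6 [ 0.253 -1.069] F [ 0.31  0.23 -0.53] w 0.0157
t 15.43 tooly 75.71 tilt [-1.3e-03 -6.0e-04 -1.0e+00] pos [0.4798 0.2382 0.227 ] shift [57.   1.7  0.3] turn -0.06 q6 [ 0.252 -1.069] F [-0.32 -0.62 -1.  ] w 0.0158
[0.48134684 0.2399393  0.22779553] [[0.46193517 0.23850706 0.046     ]
 [0.46502549 0.25075706 0.046     ]]
[0.47853472 0.24003693 0.22610815] [[0.46163047 0.23843487 0.046     ]
 [0.46470087 0.25082747 0.046     ]]
```

View pics/w14c.png

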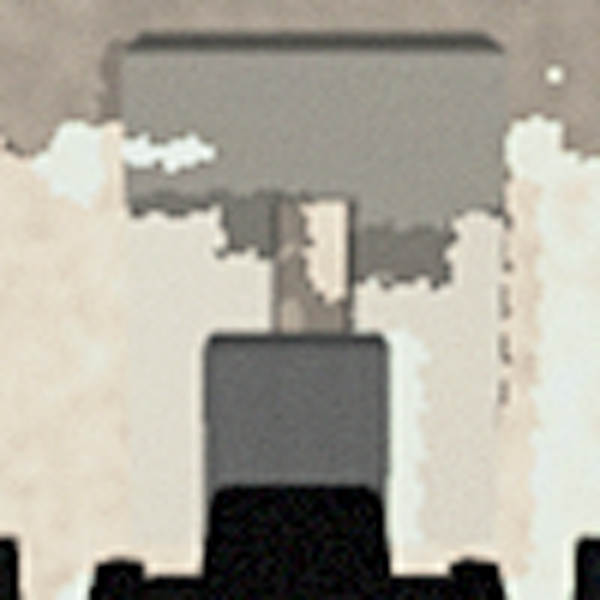

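move_arm(
  commands=[
    [1, 20, 1, 0.3, 0],
    [1, 45, 2, 0.3, 0],
    [1, 62, 2, 0.3, 0],
    [1, 62, 2, 0.3, 0],
    [1, 62, 2, 0.3, 0],
    [1, 62, 2, 0.3, 0],
    [1, 62, 2, 0.3, 0],
  ],
)

```text
time: 16.02
position: [0.4819, 0.2411, 0.1668]
tool_rot: [0.088, 0.701, -0.087, 0.703]
ft_force: [-0.2, -0.2, -0.7]
grip_width: 0.0161
```

```bash
python3 - <<'E'
from h import *
d=shot('wrist'); d=shot('wrist'); cmdto([.4800,.2402,.1055],75.6)
pickle.dump(d,open('wrist15.pkl','wb'))
x,y,w,h=225,140,100,100; sc=6
im=cv2.resize(d['image'][y:y+h,x:x+w],None,fx=sc,fy=sc,interpolation=cv2.INTER_CUBIC); save('w15c',im)
s=shot('scene'); save('scene15',cv2.resize(s['image'][120:270,340:470],None,fx=4,fy=4,interpolation=cv2.INTER_CUBIC))
E
```

```text
t 16.12 tooly 75.76 tilt [ 2.5e-03  6.0e-04 -1.0e+00] pos [0.4816 0.2413 0.1668] shift [61.3 -1.5 -1.4] turn 0.16 q6 [ 0.257 -1.065] F [ 0.58 -0.92 -0.97] w 0.0159
```

View pics/w15c.png

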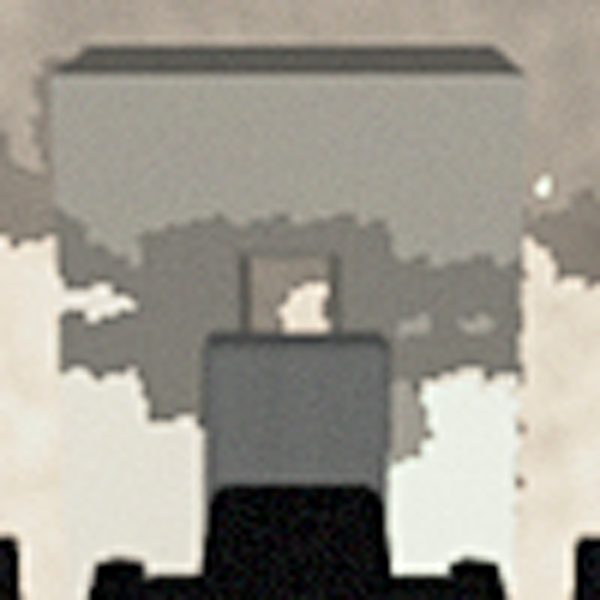

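View pics/scene15.png

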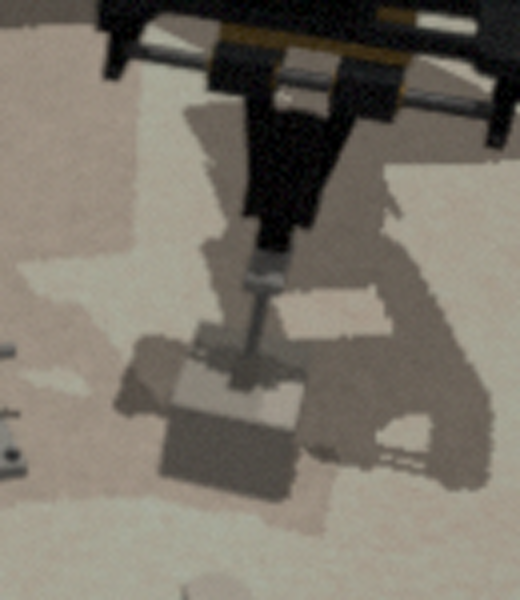

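move_arm(
  commands=[
    [1, 8, -1, -1, 0],
    [1, 14, -1, -1, 0],
    [1, 19, -1, -1, 0],
    [1, 24, -1, -1, 0],
    [1, 28, -1, -1, 0],
  ],
)

```text
time: 16.58
position: [0.4792, 0.2405, 0.1366]
tool_rot: [0.087, 0.702, -0.088, 0.701]
ft_force: [-0.1, 0.5, -1.8]
grip_width: 0.0161
```

```bash
python3 - <<'E'
from h import *
cmdto([.4800,.2402,.1055],75.6)
E
```

```text
t 16.58 tooly 75.77 tilt [-1.1e-03 -3.0e-04 -1.0e+00] pos [0.4792 0.2405 0.1366] shift [31.1 -0.   0.9] turn 0.17 q6 [ 0.257 -1.066] F [-0.08  0.52 -1.82] w 0.0161
```

move_arm(
  commands=[
    [1, 8, 0, 0, 0],
    [1, 16, 0, 0, 0],
    [1, 23, 0, 0, 0],
    [1, 27, 0, 0, 0],
    [1, 29, 0, 0, 0],
    [1, 29, 0, 0, 0],
  ],
)

```text
time: 17.08
position: [0.4793, 0.2404, 0.1079]
tool_rot: [0.087, 0.702, -0.088, 0.701]
ft_force: [-0.1, 0.2, -0.9]
grip_width: 0.0157
```

move_arm(
  commands=[
    [1, 1, 0, 0, 0],
    [1, 1, 0, 0, 0],
    [1, 1, 0, 0, 0],
  ],
)

```text
time: 17.33
position: [0.4798, 0.2406, 0.1078]
tool_rot: [0.088, 0.701, -0.088, 0.702]
ft_force: [-0.3, -0.3, -1.6]
grip_width: 0.0159
```

move_arm(
  commands=[
    [1, 1, 0, 0, 0],
    [1, 1, 0, 0, 0],
  ],
)

```text
time: 17.5
position: [0.4796, 0.2405, 0.1067]
tool_rot: [0.088, 0.702, -0.088, 0.702]
ft_force: [-0.4, 0.1, -1.3]
grip_width: 0.0157
```

move_arm(
  commands=[
    [1, 1, 0, 0, 0],
    [1, 1, 0, 0, 0],
  ],
)

```text
time: 17.67
position: [0.4795, 0.2405, 0.1055]
tool_rot: [0.088, 0.702, -0.088, 0.702]
ft_force: [0.4, 0.7, -1.1]
grip_width: 0.0155
```

move_arm(
  commands=[
    [1, 0.5, 0, 0, 0],
    [1, 0.5, 0, 0, 0],
  ],
)

```text
time: 17.83
position: [0.4795, 0.2405, 0.1055]
tool_rot: [0.088, 0.702, -0.088, 0.702]
ft_force: [-1.2, -1.4, 3.2]
grip_width: 0.0157
```

move_arm(
  commands=[
    [1, 0.5, 0, 0, 0],
    [1, 0.5, 0, 0, 0],
  ],
)

```text
time: 18.0
position: [0.4795, 0.2405, 0.1055]
tool_rot: [0.088, 0.702, -0.088, 0.702]
ft_force: [-2.4, 0.5, 6.7]
grip_width: 0.0159
```

move_arm(
  commands=[
    [1, -0.7, 0, 0, 0],
    [-1, -0.7, 0, 0, 0],
    [-1, -0.7, 0, 0, 0],
    [-1, -0.7, 0, 0, 0],
    [-1, -0.7, 0, 0, 0],
    [-1, -0.7, 0, 0, 0],
    [-1, -0.7, 0, 0, 0],
  ],
)

```text
time: 18.58
position: [0.4795, 0.2405, 0.1051]
tool_rot: [0.088, 0.702, -0.088, 0.702]
ft_force: [-0.4, 0.4, -0.0]
grip_width: 0.0479
```

move_arm(
  commands=[
    [-1, -10, 0, 0, 0],
    [-1, -40, 0, 0, 0],
    [-1, -80, 0, 0, 0],
    [-1, -120, 0, 0, 0],
    [-1, -125, 0, 0, 0],
    [-1, -125, 0, 0, 0],
  ],
)

```text
time: 19.08
position: [0.4815, 0.2411, 0.2341]
tool_rot: [0.089, 0.699, -0.086, 0.704]
ft_force: [-0.7, -0.5, -0.2]
grip_width: 0.0843
```

```bash
python3 - <<'E'
from h import *
d=shot('wrist'); save('wrist16',d['image'])
cmdto([.5155,.0033,.235],19.2)
s=shot('scene'); save('scene16',cv2.resize(s['image'][120:270,220:430],None,fx=3.8,fy=3.8,interpolation=cv2.INTER_CUBIC)); pickle.dump(s,open('scene16.pkl','wb'))
t=shot('top'); pickle.dump(t,open('top16.pkl','wb')); save('top16',cv2.resize(np.clip(t['image'][190:290,110:310]*1.5,0,255).astype(np.uint8),None,fx=4,fy=4,interpolation=cv2.INTER_CUBIC))
E
```

```text
t 19.13 tooly 75.78 tilt [ 3.3e-03  9.0e-04 -1.0e+00] pos [0.48   0.2407 0.2318] shift [  -3.2 -221.4   92.8] turn 56.58 q6 [ 0.257 -1.066] F [ 0.41  0.23 -0.05] w 0.0854
```

View pics/scene16.png

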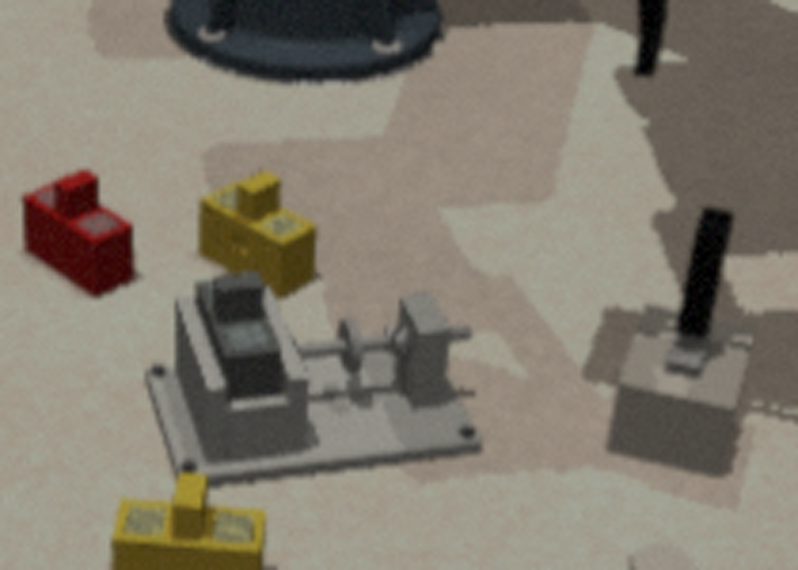

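View pics/wrist16.png

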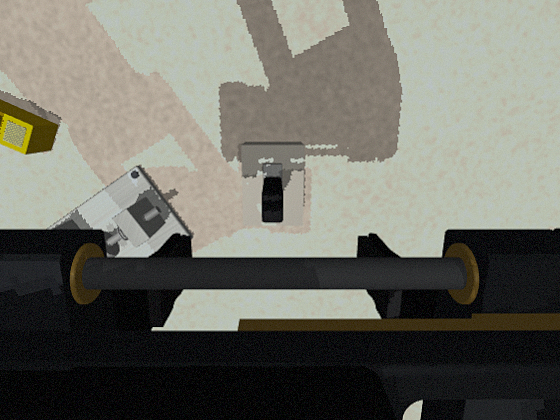

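move_arm(
  commands=[
    [-1, 0, -30, 12, 6],
    [-1, 0, -65, 27, 13],
    [-1, 0, -101, 42, 20],
    [-1, 0, -138, 58, 27],
    [-1, 0, -175, 73, 34],
    [-1, 0, -205, 86, 41],
    [-1, 0, -221, 93, 48],
    [-1, 0, -221, 93, 55],
  ],
)

```text
time: 19.9
position: [0.5154, -0.0004, 0.2282]
tool_rot: [0.404, 0.581, -0.406, 0.579]
ft_force: [-0.3, -0.1, -0.9]
grip_width: 0.0871
```

move_arm(
  commands=[
    [-1, 0, 0, 0, 1.6],
    [-1, 0, 0, 0, 1.6],
    [-1, 0, 0, 0, 1.6],
  ],
)

```text
time: 20.15
position: [0.5143, 0.0035, 0.2286]
tool_rot: [0.409, 0.578, -0.41, 0.575]
ft_force: [0.2, 0.6, 0.1]
grip_width: 0.087
```

```bash
python3 - <<'E'
from h import *
d=shot('wrist'); d=shot('wrist');save('wrist17',d['image']); pickle.dump(d,open('wrist17.pkl','wb'))
cmdto([.5155,.0033,.235],19.2)
x,y,w,h=200,110,150,150
save('w17c',cv2.resize(d['image'][y:y+h,x:x+w],None,fx=4,fy=4,interpolation=cv2.INTER_CUBIC))
E
```

```text
t 20.25 tooly 19.24 tilt [-2.3e-03  5.0e-04 -1.0e+00] pos [0.5147 0.0038 0.2292] shift [-5.8  0.5  0.7] turn 0.04 q6 [-0.21  -0.546] F [ 0.    0.05 -0.28] w 0.087
```

View pics/w17c.png

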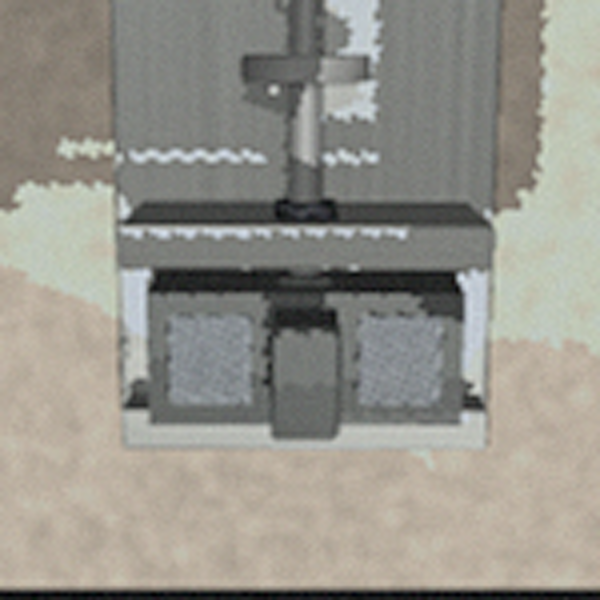

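View pics/wrist17.png

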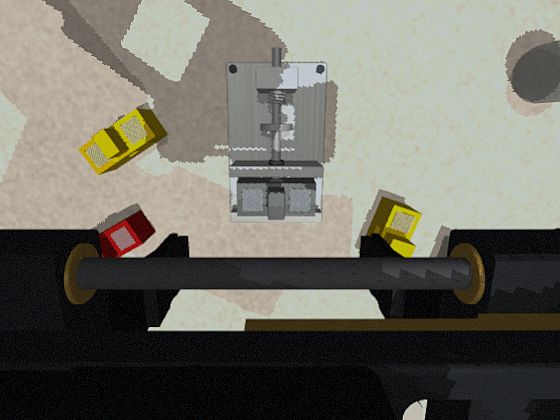

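```bash
python3 - <<'E'
from h import *
d=pickle.load(open('wrist17.pkl','rb'))
c=lambda l:[(200+(u+.5)/4-.5,110+(v+.5)/4-.5) for u,v in l]
M=R.from_quat(d['obs']['tool_rot']).as_matrix(); o=d['obs']['position']
for l,z in(([(273,328),(341,328),(340,437),(272,437)],.095),([(150,292),(460,292),(460,422),(150,422)],.073)):
    w=to_plane(d,c(l),z); print(w.mean(0).round(4),((w-o)@M*1000).round(1).tolist(),np.linalg.norm(w[1]-w[0]),np.linalg.norm(w[2]-w[1]))
cmdto([.5155,.0033,.1005],19.2)
E
```

```text
[0.517  0.0015 0.095 ] [[133.9, -4.9, -8.5], [133.9, 9.0, -8.5], [133.9, 9.0, 14.7], [133.9, -5.2, 14.7]] 0.01391394099973034 0.02323386756096807
[0.5167 0.0016 0.073 ] [[156.0, -32.4, -11.9], [155.8, 35.8, -12.0], [155.8, 36.7, 17.7], [156.0, -33.1, 17.8]] 0.06812026724423718 0.029679833810510366
t 20.25 tooly 19.24 tilt [-2.3e-03  5.0e-04 -1.0e+00] pos [0.5147 0.0038 0.2292] shift [128.7   0.8   0.9] turn 0.04 q6 [-0.21  -0.546] F [ 0.    0.05 -0.28] w 0.087
```

move_arm(
  commands=[
    [-1, 35, 1.8, 2.6, 0],
    [-1, 70, 1.8, 2.6, 0],
    [-1, 95, 1.8, 2.6, 0],
    [-1, 110, 1.8, 2.6, 0],
    [-1, 115, 1.8, 2.6, 0],
    [-1, 115, 1.8, 2.6, 0],
  ],
)

```text
time: 20.75
position: [0.5169, 0.0021, 0.1138]
tool_rot: [0.409, 0.578, -0.41, 0.575]
ft_force: [-0.5, -0.6, -0.5]
grip_width: 0.087
```

```bash
python3 - <<'E'
from h import *
d=shot('wrist'); d=shot('wrist');save('wrist18',d['image']); pickle.dump(d,open('wrist18.pkl','wb'))
cmdto([.5168,.0016,.1005],19.2)
E
```

```text
t 20.85 tooly 19.21 tilt [ 1.e-03 -2.e-04 -1.e+00] pos [0.5185 0.0017 0.1158] shift [15.3 -1.6 -0.4] turn 0.01 q6 [-0.212 -0.548] F [ 0.58 -0.22 -0.92] w 0.0872
```

View pics/wrist18.png

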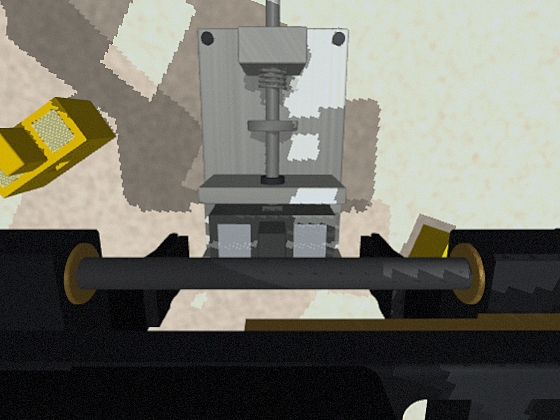

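move_arm(
  commands=[
    [-1, 5, -1, 0, 0],
    [0, 10, -1.2, 0, 0],
    [0, 15, -1.2, 0, 0],
    [0, 15, -1.2, 0, 0],
    [0.6, 15, -1.2, 0, 0],
    [0.6, 15, -1.2, 0, 0],
    [0.6, 15, -1.2, 0, 0],
    [0.6, 15, -1.2, 0, 0],
  ],
  newtons=25,
)

```text
time: 21.52
position: [0.517, 0.0011, 0.1004]
tool_rot: [0.41, 0.576, -0.41, 0.576]
ft_force: [0.3, 0.1, -0.1]
grip_width: 0.0482
```

```bash
python3 - <<'E'
from h import *
d=shot('wrist');save('wrist19',d['image'])
cmdto([.5168,.0016,.1005],19.2)
E
```

```text
t 21.57 tooly 19.17 tilt [ 3.e-04 -1.e-04 -1.e+00] pos [0.5169 0.0011 0.1004] shift [-0.1  0.1 -0.5] turn -0.03 q6 [-0.214 -0.549] F [ 0.99 -0.13  0.53] w 0.0442
```

View pics/wrist19.png

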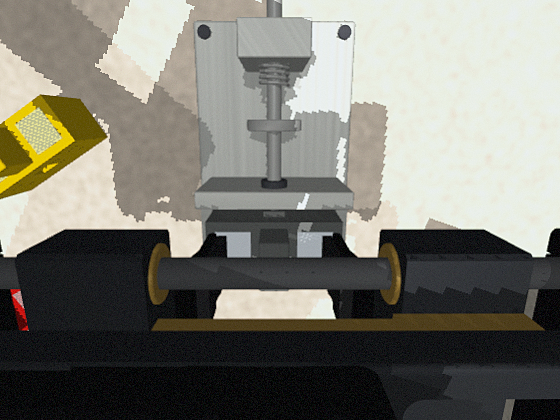

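move_arm(
  commands=[
    [1, 0, 0, 0, 0],
    [1, 0, 0, 0, 0],
    [1, 0, 0, 0, 0],
    [1, 0, 0, 0, 0],
    [1, 0, 0, 0, 0],
    [1, 0, 0, 0, 0],
    [1, 0, 0, 0, 0],
    [1, 0, 0, 0, 0],
  ],
)

```text
time: 22.23
position: [0.5167, 0.0012, 0.1003]
tool_rot: [0.41, 0.576, -0.41, 0.576]
ft_force: [0.4, -0.7, -0.2]
grip_width: 0.0139
```

move_arm(
  commands=[
    [1, -1, 0, 0, 0],
    [1, -3, 0, 0, 0],
    [1, -5, 0, 0, 0],
    [1, -7, 0, 0, 0],
  ],
)

```text
time: 22.57
position: [0.5163, 0.0011, 0.1068]
tool_rot: [0.409, 0.577, -0.41, 0.576]
ft_force: [0.8, -1.3, -8.0]
grip_width: 0.0136
```

move_arm(
  commands=[
    [1, -3, 0, 0, 0],
    [1, -6, 0, 0, 0],
    [1, -10, 0, 0, 0],
    [1, -14, 0, 0, 0],
    [1, -18, 0, 0, 0],
    [1, -22, 0, 0, 0],
    [1, -26, 0, 0, 0],
    [1, -26, 0, 0, 0],
  ],
)

```text
time: 23.23
position: [0.5174, 0.0011, 0.1345]
tool_rot: [0.41, 0.576, -0.409, 0.577]
ft_force: [-0.8, 0.2, -1.8]
grip_width: 0.0139
```

```bash
python3 - <<'E'
from h import *
s=shot('scene'); save('scene20',cv2.resize(s['image'][100:260,220:380],None,fx=3.7,fy=3.7,interpolation=cv2.INTER_CUBIC))
cmdto([.5168,.0016,.1005],19.2)
E
```

```text
t 23.28 tooly 19.17 tilt [ 1.6e-03 -3.0e-04 -1.0e+00] pos [0.5172 0.0012 0.134 ] shift [33.5 -0.3 -0.6] turn -0.03 q6 [-0.214 -0.549] F [ 0.39  0.56 -3.34] w 0.0136
```

View pics/scene20.png

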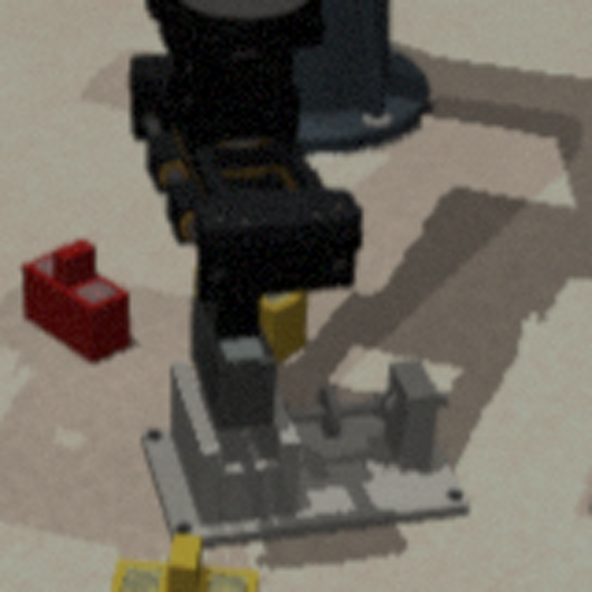

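move_arm(
  commands=[
    [1, -20, 0, 0, 0],
    [1, -50, 0, 0, 0],
    [1, -70, 0, 0, 0],
    [1, -70, 0, 0, 0],
  ],
)

```text
time: 23.62
position: [0.5194, 0.0008, 0.2069]
tool_rot: [0.411, 0.574, -0.408, 0.579]
ft_force: [0.9, 0.2, -2.1]
grip_width: 0.0136
```

```bash
python3 - <<'E'
from h import *
cmdto([.5197,-.3334,.205],-18.4)
t=pickle.load(open('top0.pkl','rb')); save('traytop',cv2.resize(np.clip(t['image'][190:270,370:450]*1.6,0,255).astype(np.uint8),None,fx=7,fy=7,interpolation=cv2.INTER_CUBIC))
E
```

```text
t 23.62 tooly 19.18 tilt [ 0.0084 -0.0017 -1.    ] pos [0.5194 0.0008 0.2069] shift [   2.5 -109.5  315.7] turn 37.58 q6 [-0.214 -0.549] F [ 0.93  0.17 -2.13] w 0.0136
```

View pics/traytop.png

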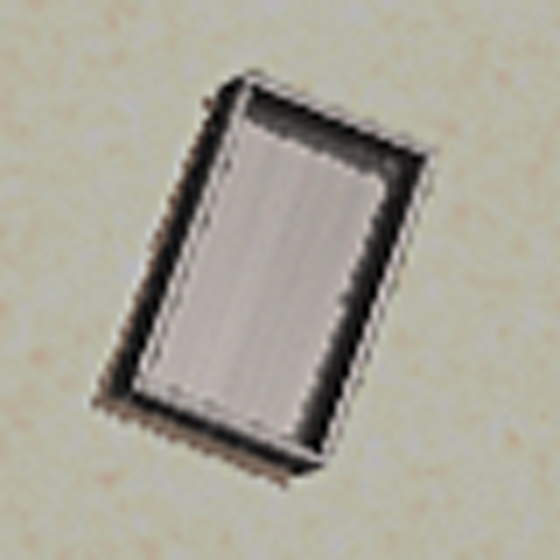

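move_arm(
  commands=[
    [1, 0, -10, 28, 3],
    [1, 0, -22, 63, 8],
    [1, 0, -35, 100, 14],
    [1, 0, -48, 138, 20],
    [1, 0, -61, 176, 26],
    [1, 0, -74, 214, 32],
    [1, 0, -87, 252, 37],
    [1, 0, -98, 284, 37.6],
  ],
)

```text
time: 24.28
position: [0.5167, -0.3018, 0.2016]
tool_rot: [-0.574, -0.413, 0.575, -0.412]
ft_force: [0.3, -0.0, -2.1]
grip_width: 0.0142
```

```bash
python3 - <<'E'
from h import *
cmdto([.5197,-.3334,.205],-18.4)
E
```

```text
t 24.28 tooly -18.68 tilt [-1.2e-03  5.0e-04 -1.0e+00] pos [ 0.5167 -0.3018  0.2016] shift [-3.4 13.  28.9] turn -0.28 q6 [-0.715 -0.389] F [ 0.27 -0.05 -2.05] w 0.0142
```

move_arm(
  commands=[
    [1, 0, 12, 20, 0],
    [1, 0, 12, 29, 0],
    [1, 0, 12, 29, 0],
    [1, 0, 12, 29, 0],
  ],
)

```text
time: 24.62
position: [0.5185, -0.3291, 0.2017]
tool_rot: [-0.574, -0.415, 0.574, -0.412]
ft_force: [-0.0, -0.2, -2.7]
grip_width: 0.0138
```

```bash
python3 - <<'E'
from h import *
d=shot('wrist'); d=shot('wrist');save('wrist21',d['image']); pickle.dump(d,open('wrist21.pkl','wb'))
cmdto([.5355,-.286,.205],-18.4)
x,y,w,h=190,80,180,150
save('w21c',cv2.resize(d['image'][y:y+h,x:x+w],None,fx=4,fy=4,interpolation=cv2.INTER_CUBIC))
E
```

```text
t 24.72 tooly -18.36 tilt [-0.002   0.0026 -1.    ] pos [ 0.519  -0.3282  0.2024] shift [ -2.5   2.3 -45.2] turn 0.04 q6 [-0.746 -0.426] F [ 0.44  0.31 -1.72] w 0.0143
```

View pics/wrist21.png

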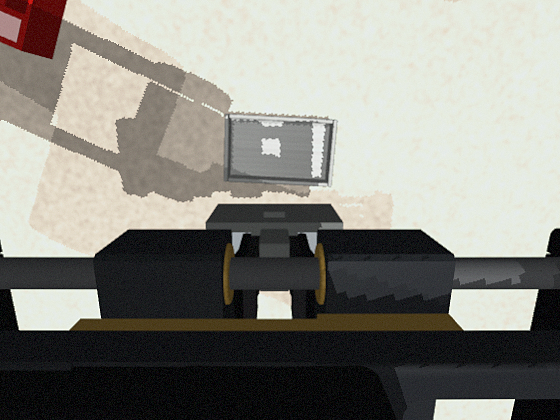

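View pics/w21c.png

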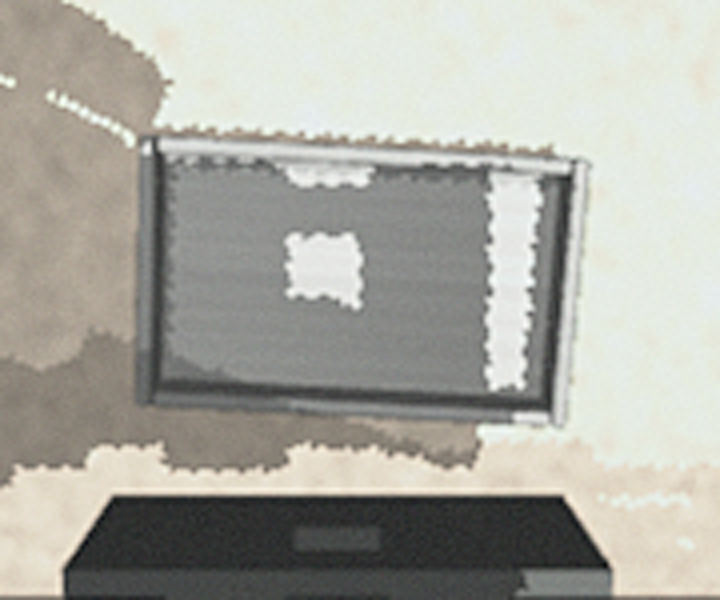

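```bash
python3 - <<'E'
from h import *
d=pickle.load(open('wrist21.pkl','rb')); p,pd,pt=pickle.load(open('pose1.pkl','rb'))
c=lambda l:[(190+(u+.5)/4-.5,80+(v+.5)/4-.5) for u,v in l]
P=mm([-51,31,25],[51,31,25],[51,-31,25],[-51,-31,25])
q,r=fit([(d,P,c([(140,135),(590,160),(568,427),(135,403)]))],pt); print(q,np.degrees(q[2]),r.round(1).tolist())
im=cv2.resize(d['image'][80:230,190:370],None,fx=4,fy=4).copy()
for b in TRAY: draw(im,d,q,b,(255,0,0),np.array([190,80,0,0]),4)
save('w21o',im)
# carrier in tool frame: bottom of block at tool x = ? overlay
P,e=box(-35,35,-15,15,0,40)
for i in range(2):pass
cmdto([q[0],q[1],.205],np.degrees(q[2]))
E
```

```text
[ 0.53522255 -0.29349327 -0.37229047] -21.3306728441415 [[-0.2, -0.4], [0.6, -0.5], [-0.3, 0.3], [-0.1, 0.7]]
t 24.72 tooly -18.36 tilt [-0.002   0.0026 -1.    ] pos [ 0.519  -0.3282  0.2024] shift [ -2.5   4.4 -38. ] turn 2.97 q6 [-0.746 -0.426] F [ 0.44  0.31 -1.72] w 0.0143
```

View pics/w21o.png

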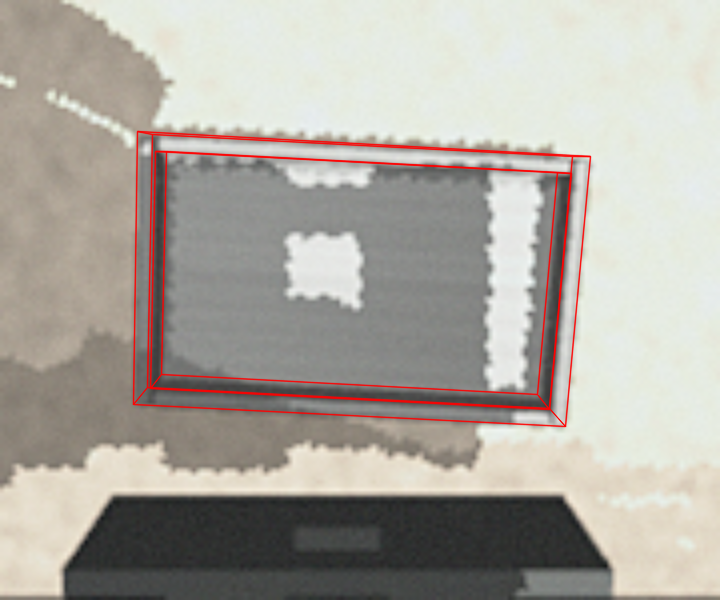

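move_arm(
  commands=[
    [1, 0, 2, -18, 3],
    [1, 0, 4.4, -38, 3],
    [1, 20, 4.4, -38, 3],
    [1, 50, 4.4, -38, 3],
    [1, 80, 4.4, -38, 3],
    [1, 90, 4.4, -38, 3],
    [1, 90, 4.4, -38, 3],
    [1, 90, 4.4, -38, 3],
  ],
)

```text
time: 25.38
position: [0.5361, -0.2949, 0.1134]
tool_rot: [-0.584, -0.399, 0.584, -0.398]
ft_force: [-0.4, 0.1, -1.3]
grip_width: 0.0137
```

```bash
python3 - <<'E'
from h import *
d=shot('wrist'); save('wrist22',cv2.resize(d['image'][130:300,150:400],None,fx=3,fy=3)); pickle.dump(d,open('wrist22.pkl','wb'))
s=shot('scene'); save('scene22',cv2.resize(s['image'][130:270,80:240],None,fx=4,fy=4,interpolation=cv2.INTER_CUBIC))
cmdto([.5352,-.2935,.0713],-21.3)
E
```

```text
t 25.48 tooly -21.4 tilt [ 0.0028 -0.0022 -1.    ] pos [ 0.5371 -0.2964  0.1151] shift [43.8 -3.  -2. ] turn -0.1 q6 [-0.686 -0.313] F [ 0.89 -0.51 -2.09] w 0.0136
```

View pics/wrist22.png

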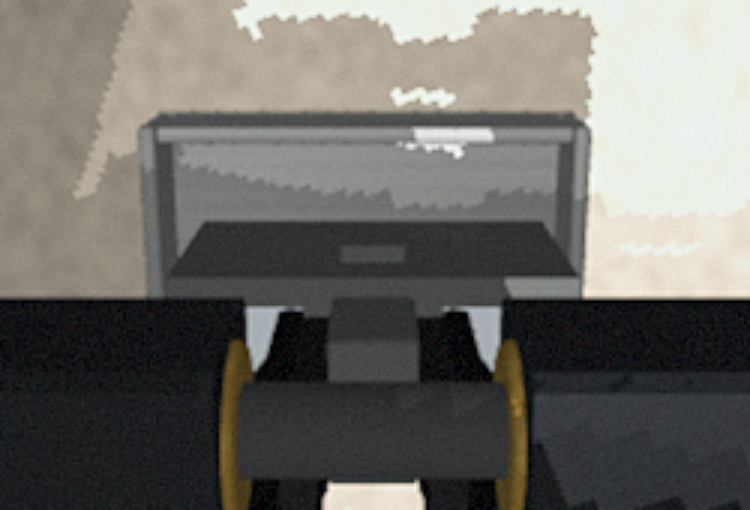

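View pics/scene22.png

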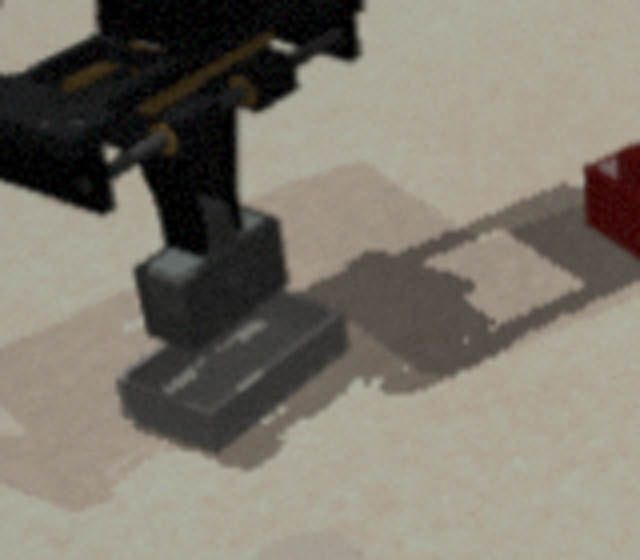

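move_arm(
  commands=[
    [1, 10, -2.5, -1.5, 0],
    [1, 22, -2.5, -1.5, 0],
    [1, 32, -2.5, -1.5, 0],
    [1, 38, -2.5, -1.5, 0],
    [1, 40, -2.5, -1.5, 0],
    [1, 40, -2.5, -1.5, 0],
  ],
)

```text
time: 25.98
position: [0.5336, -0.2933, 0.0722]
tool_rot: [-0.584, -0.399, 0.584, -0.398]
ft_force: [0.3, -0.3, -2.3]
grip_width: 0.0139
```

move_arm(
  commands=[
    [1, 1, 0, 0, 0],
    [1, 1, 0, 0, 0],
  ],
)

```text
time: 26.15
position: [0.5344, -0.2939, 0.0723]
tool_rot: [0.584, 0.398, -0.584, 0.399]
ft_force: [0.2, -0.3, -1.9]
grip_width: 0.0139
```

move_arm(
  commands=[
    [1, 0.5, 0, 0, 0],
    [1, 0.5, 0, 0, 0],
  ],
)

```text
time: 26.32
position: [0.5343, -0.2937, 0.072]
tool_rot: [0.584, 0.398, -0.584, 0.399]
ft_force: [0.2, 0.0, -2.6]
grip_width: 0.014
```

move_arm(
  commands=[
    [1, 0.5, 0, 0, 0],
    [1, 0.5, 0, 0, 0],
  ],
)

```text
time: 26.48
position: [0.5342, -0.2936, 0.0714]
tool_rot: [0.584, 0.398, -0.584, 0.398]
ft_force: [0.5, -0.0, -2.3]
grip_width: 0.0139
```

move_arm(
  commands=[
    [1, 0.5, 0, 0, 0],
    [1, 0.5, 0, 0, 0],
  ],
)

```text
time: 26.65
position: [0.5342, -0.2937, 0.0713]
tool_rot: [0.584, 0.398, -0.584, 0.399]
ft_force: [-1.2, -0.5, 1.5]
grip_width: 0.014
```

move_arm(
  commands=[
    [0, 0, 0, 0, 0],
    [-1, 0, 0, 0, 0],
    [-1, 0, 0, 0, 0],
    [-1, 0, 0, 0, 0],
    [-1, 0, 0, 0, 0],
    [-1, 0, 0, 0, 0],
    [-1, 0, 0, 0, 0],
  ],
)

```text
time: 27.23
position: [0.5341, -0.2936, 0.0707]
tool_rot: [-0.584, -0.398, 0.584, -0.398]
ft_force: [0.7, 0.2, -0.3]
grip_width: 0.0523
```

move_arm(
  commands=[
    [-1, -10, 0, 0, 0],
    [-1, -40, 0, 0, 0],
    [-1, -80, 0, 0, 0],
    [-1, -120, 0, 0, 0],
    [-1, -150, 0, 0, 0],
    [-1, -150, 0, 0, 0],
    [-1, -150, 0, 0, 0],
  ],
)

```text
time: 27.82
position: [0.5352, -0.2944, 0.2241]
tool_rot: [0.585, 0.396, -0.584, 0.401]
ft_force: [-0.1, 0.3, -0.3]
grip_width: 0.0863
```

```bash
python3 - <<'E'
from h import *
cmdto([.5352,-.2935,.0713],-21.3)
d=shot('wrist'); save('wrist23',d['image'])
s=shot('scene'); save('scene23',s['image'])
t=shot('top'); save('top23',t['image'])
save('scene23c',cv2.resize(s['image'][150:270,90:430],None,fx=2.35,fy=2.35,interpolation=cv2.INTER_CUBIC))
E
```

```text
t 27.82 tooly -21.42 tilt [ 0.0049 -0.004  -1.    ] pos [ 0.5352 -0.2944  0.2241] shift [152.7  -1.3  -1.1] turn -0.12 q6 [-0.686 -0.312] F [-0.14  0.33 -0.33] w 0.0863
```

View pics/scene23c.png

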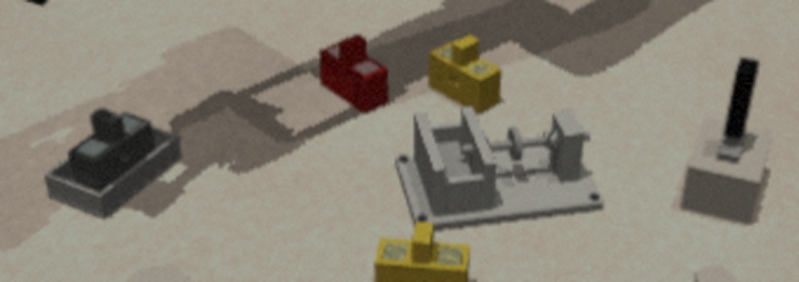

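View pics/wrist23.png

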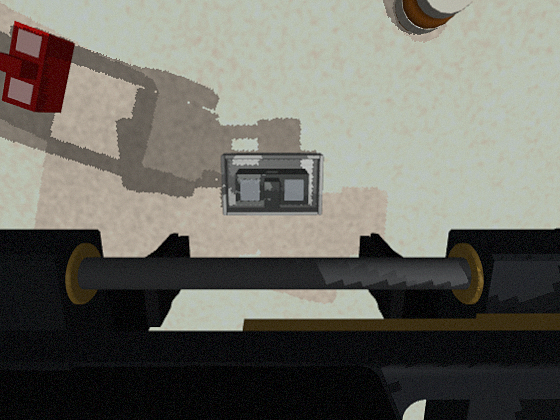

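View pics/top23.png

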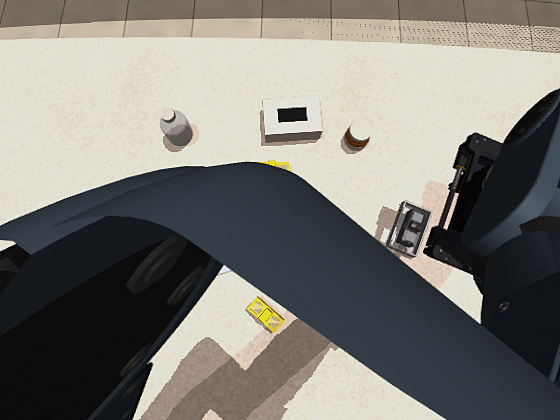

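The carrier stands upright in the tray (wrist (272,187)), and the fork is upright in its stand (scene crop (740,100)). The dock is empty. The bottle, jar and carton sit at the same top-view pixels as at the start: (176,127), (357,138) and (292,118). The hand is clear of everything, so I'm letting the arm settle and handing in.

move_arm(
  commands=[
    [-1, 0, 0, 0, 0],
    [-1, 0, 0, 0, 0],
    [-1, 0, 0, 0, 0],
    [-1, 0, 0, 0, 0],
  ],
)

```text
time: 28.3
position: [0.5339, -0.2934, 0.2198]
tool_rot: [-0.584, -0.399, 0.584, -0.398]
ft_force: [0.3, -0.0, -0.2]
grip_width: 0.0871
```

```bash
python3 - <<'E'
from h import *
print(robot.hand_in())
E
```

```text
the job is handed in; nothing more can be done
None
```

I finished the task and handed it in at about 28 s of the 72 s allowed.

- **Release:** I set the fork astride the bar and pressed the collar about 9.5 mm. The highest force I read at the wrist was about 8 N. I held the collar for about 1.4 s; pictures showed the carrier rising, and its rib ended where a 12 mm rise should put it.
- **Fork:** It hangs upright in the stand's slot. Seating it gave a vertical reading of up to 6.7 N.
- **Carrier:** I lifted it out with the downward pull peaking at about 8 N and set it upright in the tray, long side along the tray's x.

**Last checks:**
- The final wrist and scene pictures show the fork upright in its stand, the carrier upright inside the tray walls and the dock empty.
- The bottle, jar and carton are at the same pixels as at the start. I never went near the red and yellow look-alikes.
- The hand is open, about 150 mm above the tray, and reads about 0 N.

**Disagreements:** The first overview estimates were off from the close wrist views, by up to 8 mm for the tray and 3° in yaw for the dock, stand and tray. I used the wrist values. No check failed.

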